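# Prop the parts dryer's flap and take out the basket

## Task

The parts basket in the bench dryer is dry. Raise the dryer's guard flap by its bar handle until it is fully open, swing the prop stay up to its stop so that the soft-closing flap comes to rest on it, then reach in under the propped flap, lift out the lidded basket with the tall post and stand it gently and upright, wholly on the round cork mat. Keep the basket upright all the way, do not drop it, leave everything else inside and on the bench where it is, and leave the flap propped.

Things in the scene. Friction and masses are not known exactly. Their poses are not given: they have to be found in the camera images.
- dryer: Bench-top warm-air parts dryer, white metal, fixed, 270 x 260 mm. Origin: on the bench, mid-width; x from the front (nearest the robot) to the rear, y left, z up. Dryer numbers here are in this frame, mm. Front wall x -120 to -114, top z 95. Cheeks y +/-122 to 130, tops sloping from z 114 (front) to z 144 (hinge). Flat deck at z 45, x -114 to 50. Rear housing x 56 to 150, top z 136.
- flap (a joint): Guard flap angle, rad: 0 shut (sloping 10 degrees down to the front), 1.48 fully open at its stop; angle above the horizontal = value - 0.175. Soft-close hinge: raising takes about 10 N at the handle at 80 mm/s. Let go at the stop it sinks by itself: 9 to 15 s to 1.22, 13 to 20 s to 1.05, then faster until shut; on the raised stay it rests at about 1.05. The stay must be up before it passes 1.22.
- flap_hinge (a point): Middle of the flap's hinge line, parallel to the dryer's y, at x 50, z 140. The flap: aluminium frame with clear window, 238 mm wide, 156 mm from hinge to free front edge, 8 mm thick.
- flap_handle (a point): Middle of the flap's bar handle: round steel bar 10 mm thick, 110 mm long, parallel to y, on two arms 100 mm apart, free all round between them; 185 mm from the hinge line along the flap and 20 mm above its mid-plane, so 30 mm in front of its edge. Shut: x -136, z 128. The bar can turn in a pinch, so the tool need not turn with the flap.
- stay (a joint): Prop stay angle, rad: 0 folded (bar pointing to the rear, rising 10 degrees, on a peg), 1.047 up at its stop (70 degrees above the horizontal), the right place. Flat steel bar on a friction pivot outside the right (-y) cheek, pivot at x -60, y -136, z 90. It stays where it is left; about 1 N at the knob moves it.
- stay_knob (a point): Grip point of the stay's knob: round black bar 13 mm thick, parallel to the dryer's y, from y -150 to y -206 at the stay's free end, 135 mm from the pivot; this point is on its axis at y -178. Free all round; can turn in a pinch. Folded: x 73, z 113; up: x -14, z 217.
- flap_catch (a point): The catch on the flap's right edge, where the end of the raised stay carries the flap: a small steel plate with a turned-down lip, 78 to 113 mm from the hinge line, reaching out to y -146. The sinking flap settles with it onto the stay from above. This point is where the knob's axis will be under the plate.
- basket_mid (a point): Round lidded steel mesh basket, 50 mm across, 28 mm high, 0.12 kg, with a post on its lid: a neck 8 mm thick, then a round grip 13 mm thick from 40 to 66 mm above its underside. This point: on its axis, 14 mm above its underside; z is its upright axis. It stands on the deck, in the left or the right half, about 85 mm in front of the hinge line.
- basket_post (a point): The middle of the grip of the basket's post, on its axis, 53 mm above the basket's underside.
- mat_top (a point): Centre of the top of the round cork mat, 100 mm across, 4 mm thick, fixed on the bench to the right of the dryer. The basket goes here.
- dish_mid (a point): Low round covered mesh dish, 62 mm across, 26 mm high, no tall post, in the other half of the deck; point on its axis 10 mm up. Leave it.
- wheel_mid (a point): Toothed brass clock wheel lying flat near the front of the deck, 36 mm across, with a short arbor, 19 mm high in all. Leave it.
- loupe: Black eye loupe standing near the mat, 36 mm across, 30 mm high; origin under its centre. Leave it.
- oil: Small amber oil jar near the mat, 28 mm across, 62 mm high; origin under its centre. Leave it.
- movement: Brass movement on three legs near the mat, 64 mm across, 37 mm high; origin under its centre. Leave it.
- driver: Small screwdriver, 130 mm long, lying in front of the dryer, about 20 mm high at most. Leave it.
- stand: Steel stand with five upright drivers to the left of the dryer, 90 x 45 mm, 92 mm high; origin under its centre. Leave it.
Not all that is in view belongs to the job. What is meant by the part that bears mat_top is not white, and is the smaller of those in its own colour.

How it is judged:
On the way, in this order (a step that is already met when the one before it is completed fails the run):
1. the flap is raised to where the stay can pass under its catch (value of joint flap above 1.25 rad), for 0.2 s.
2. the stay stands up under the raised flap (value of joint stay above 0.87 rad and value of joint flap above 0.99 rad), for 0.3 s.
3. the basket is lifted off the deck (z of basket_mid in the frame of dryer above 0.08 m and value of joint stay above 0.87 rad), for 0.1 s.
At the end, for the whole second after the job is handed in: The basket stands upright (within 6 degrees) and still on the cork mat, its centre within 26 mm of the mat's (so wholly on it), let go; the stay is up (over 0.87 rad) and the flap has come to rest on it (0.99 to 1.22 rad, moving less than 0.006 rad/s) (all of step 2 and value of joint flap below 1.22 rad and velocity of joint flap between -0.006 and 0.006 rad/s and horizontal distance between basket_mid and mat_top below 0.026 m and angle between basket_mid's own z axis and vertical below 0.1 rad and z of basket_mid in the frame of mat_top below 0.018 m and linear speed of basket below 0.02 m/s); the robot touches nothing.
It fails at once if the basket is tipped by more than 34 degrees (angle between basket_mid's own z axis and vertical above 0.6 rad).
It fails at once if the basket is dropped or flung (faster than 1 m/s) (linear speed of basket above 1 m/s).
It fails at once if something else in the dryer or on the bench is pushed more than 20 mm from its place (distance of any of dish_mid, wheel_mid, loupe, oil, movement, driver, stand from where it was at the start of the episode above 0.02 m).
It fails at once if an upright thing on the bench or the dish is knocked over (angle between any of dish_mid, loupe, oil, movement, stand's own z axis and vertical above 0.5 rad).
It also fails if it takes over 72 s, if anything falls off the work surface, if the arm or the gripper's body presses on something with over 40 N, if the wrist force passes 120 N, or if a joint passes its speed limit or range.

## Robot

A 7-joint arm with a two-finger parallel gripper is mounted at the origin on the work surface. World frame = base frame: x ahead of the robot, y to its left, z up, the work surface at z = 0. Lengths are in m, angles in rad, forces in N, time in s.
With the tool pointing down it reaches from about 0.35 to 0.9 m from the base axis. Payload 19.9 kg.
Tool frame: the origin (TCP) lies at the centre of the arm's flange, where the gripper is bolted on; the fingertips stand 199 mm ahead of it and the grasp point (between the pads) lies 180 mm ahead of it; z points along the fingers, y is the direction in which the jaws open and shut (so a half turn about z gives the same grasp; the last joint's range is limited). The gripper opens to 94 mm and grips with 3 to 60 N. Pads are 16 mm wide; open, the fingers measure 119 mm over their backs; the gripper's body (75 mm by 177 mm) begins 78 mm behind the grasp point.
Start: joints at [1.159, 0.417, -0.01, 1.614, 0.005, 1.111, -0.053], TCP at [0.226, -0.583, 0.405] pointing down, gripper open.
Joint ranges: [-2.81, 2.81], [-0.39, 2.02], [-1.27, 1.25], [0.06, 2.57], [-1.19, 4.33], [0.19, 2], [-2.82, 2.82]. Speed limits (rad/s): [1.89, 1.89, 2.39, 2.39, 3.01, 3.01, 3.01].

## Interface

Orientations are given as a rotation vector (axis times angle).
In Python, from rig import robot gives the robot as it stands.
- The arm moves only by the tool send_rows, never from a script. Its argument "series" is a list of rows, each a list of 2 entries, a list of its own where there are three numbers: the shift along the tool's x, y, z in mm, then the turn, a rotation vector about the tool's x, y, z in degrees. A call has 1 to 12 rows; each row is the pose to reach, as a shift and turn from the pose commanded when the call began, along the tool's axes at that moment; what a row does not reach only later rows make up. A row lasts 1/10 s, in which the tool goes at most 50 mm and 8.59 degrees, less where a joint would pass 70% of its speed; a pose out of reach is approached as far as the arm can. A call with a gripper value outside its range is refused whole. "grip" is the finger opening in mm, from 0 to 94, set as the call begins (left out, the last holds). The fingers move at their own pace and stop on an object; "newtons" is the grip in N (left out, the last holds). Time passes only in rows, so rows that repeat a pose let the fingers close. It gives the time, the measured TCP pose, the force and the opening at its end, in the units of the state.
- robot.read_state(): the state, without advancing time (a new reading comes with each control period).
- robot.camera(name): name is "side" or "top"; returns a dict with "color" (420x560x3 uint8, blue, green, red), "fx", "fy", "cx", "cy" (pixels), "k1" (the pictures are not rectified: a ray, as slopes to the right and down, at radius r is drawn at 1 + k1 r^2 times it, then the intrinsics apply), "T" (4x4, takes a point from camera to world coordinates). Camera axes: x right, y up, looking along -z (the intrinsics and any distortion apply to the point x, -y, -z); pixel columns grow to the right and rows downward; lengths in m; the calibration is good to about 2 mm. A picture is of the moment at which its call begins. There is no depth.
- robot.finish_job(): hands the job in, once; it reports no verdict.
Trained networks look in a picture, given as the dict that the camera call returned (one of the last four; its "shot" number tells which), for a name from the list of things; names that differ only in an ending like _2 or _b are one class to them, and where a whole thing is asked for, a point or a joint stands for the part that bears it (a point fixed in the world has none). Each returns a list of dicts, best first, with "p" (0 to 1); they miss things now and then, are a little off and sometimes report something else, mostly with a low value. They report only what shows in the picture. A call takes as long as a camera call. They do not tell look-alikes from the thing itself.
- robot.spot_in(picture, name): "rect" ([centre column, centre row, width, height] in pixels, round what is visible of it).
- robot.masks_of(picture, name): "pixels" (420x560 bool, what is visible of it) and "rect" ([centre column, centre row, width, height] in pixels, round what is visible of it).
The state is a dict: "time_s": time; "q": joint angles; "joint_vel": joint speeds; "tau": joint torques, N m; "tcp_pos": TCP position; "eef_rot": TCP orientation; "force": force on the tool from outside, world axes, zero at the start; "moment": the same for the moment, N m; "grip_width": finger opening in m.
Only numpy, scipy, OpenCV 4.12 (cv2) and the standard library are available. Lean on these libraries where they do the work, as an engineer would, in place of code of your own. Each camera call takes 0.05 s, during which the arm holds its last target.

## Working session

There is one attempt and no reset: what is moved stays moved. The work goes in short steps, Python scripts to look and compute and a tool call to move; the robot and the scene stay as the last step left them, time stands still between calls to the robot, and variables do not carry over. Pictures are saved under pics/ and viewed, and the job is handed in when it is done.

Besides the shell and the picture viewer there is one more tool, called after "Emit:" by a JSON object that holds its "name" and its "arguments", one argument or row to a line. send_rows: Moves the arm, as the interface text tells. Its arguments: {"type":"object","properties":{"series":{"type":"array"},"grip":{"type":"number"},"newtons":{"type":"number"}},"required":["series"]}

```bash
mkdir -p pics; ls; python3 - <<'E'
from rig import robot
import cv2,numpy as np
s=robot.read_state();print({k:np.round(v,3) for k,v in s.items()})
for n in("side","top"):
    c=robot.camera(n);cv2.imwrite(f"pics/{n}0.png",c["color"]);print(n,{k:(np.round(v,4) if k!="color" else 0) for k,v in c.items()})
E
```

```text
pics
{'time_s': np.float64(0.0), 'q': array([ 1.159,  0.418, -0.01 ,  1.614,  0.005,  1.111, -0.053]), 'joint_vel': array([ 0.   ,  0.001, -0.002, -0.001,  0.001, -0.   , -0.001]), 'tau': array([ 3.0000e-03, -8.5125e+01,  6.4000e-01, -4.2598e+01, -4.9000e-02,
        1.9000e-02,  0.0000e+00]), 'tcp_pos': array([ 0.226, -0.582,  0.404]), 'eef_rot': array([-3.087, -0.579,  0.   ]), 'force': array([-0.223,  0.173, -0.052]), 'moment': array([-0.027, -0.029,  0.035]), 'grip_width': np.float64(0.094)}
side {'color': 0, 'fx': np.float64(461.0119), 'fy': np.float64(461.0119), 'cx': np.float64(274.8201), 'cy': np.float64(212.7396), 'k1': np.float64(-0.1029), 'T': array([[-0.8689,  0.2655, -0.4177,  0.1086],
       [-0.4945, -0.5031,  0.7088,  0.75  ],
       [-0.0219,  0.8224,  0.5684,  0.7206],
       [ 0.    ,  0.    ,  0.    ,  1.    ]]), 'shot': np.int64(1)}
top {'color': 0, 'fx': np.float64(478.7812), 'fy': np.float64(478.7812), 'cx': np.float64(283.9356), 'cy': np.float64(212.3183), 'k1': np.float64(-0.0974), 'T': array([[ 2.2100e-02,  9.9450e-01, -1.0270e-01,  4.7030e-01],
       [-9.9980e-01,  2.2200e-02,  2.0000e-04, -2.7500e-02],
       [ 2.5000e-03,  1.0270e-01,  9.9470e-01,  1.3178e+00],
       [ 0.0000e+00,  0.0000e+00,  0.0000e+00,  1.0000e+00]]), 'shot': np.int64(2)}
```

View pics/side0.png

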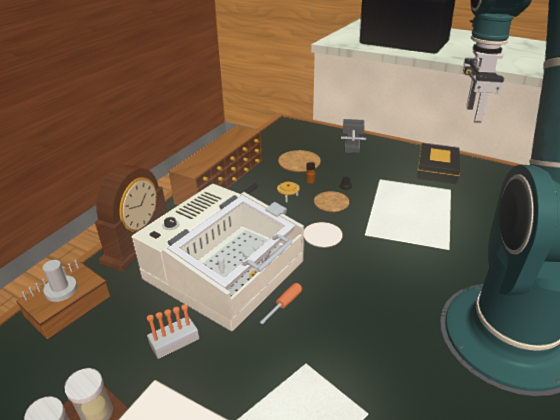

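View pics/top0.png

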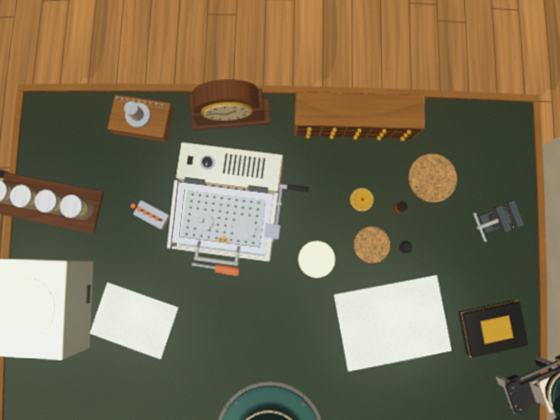

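```bash
cat > h.py <<'E'
import numpy as np,cv2
from rig import robot
def proj(c,P):
    P=np.atleast_2d(P);T=c["T"];p=(P-T[:3,3])@T[:3,:3]
    x=p[:,0]/-p[:,2];y=-p[:,1]/-p[:,2];s=1+c["k1"]*(x*x+y*y)
    return np.c_[c["fx"]*x*s+c["cx"],c["fy"]*y*s+c["cy"]]
def ray(c,u,v):
    xd=(u-c["cx"])/c["fx"];yd=(v-c["cy"])/c["fy"];x,y=xd,yd
    for _ in range(20):
        s=1+c["k1"]*(x*x+y*y);x,y=xd/s,yd/s
    d=c["T"][:3,:3]@np.array([x,-y,-1.]);return c["T"][:3,3],d
def onz(c,u,v,z):
    o,d=ray(c,u,v);return o+d*(z-o[2])/d[2]
def tri(obs):
    A=np.zeros((3,3));b=np.zeros(3)
    for c,u,v in obs:
        o,d=ray(c,u,v);d=d/np.linalg.norm(d);M=np.eye(3)-np.outer(d,d);A+=M;b+=M@o
    return np.linalg.solve(A,b)
E
python3 - <<'E'
from h import *
S=robot.camera("side");T=robot.camera("top")
import pickle;pickle.dump((S,T),open("c0.pkl","wb"))
a=cv2.resize(T["color"][130:280,155:355],None,fx=4,fy=4,interpolation=cv2.INTER_CUBIC);cv2.imwrite("pics/tz.png",a)
a=cv2.resize(S["color"][170:340,120:320],None,fx=3.5,fy=3.5,interpolation=cv2.INTER_CUBIC);cv2.imwrite("pics/sz.png",a)
for n in["dryer","flap_handle","stay_knob","stay","basket_mid","dish_mid","wheel_mid","loupe","oil","movement","driver","stand","mat_top","flap_catch"]:
    for c,k in((S,"S"),(T,"T")):
        try: print(n,k,[(np.round(d["rect"],1).tolist(),round(d["p"],2)) for d in robot.spot_in(c,n)][:3])
        except Exception as e: print(n,k,e)
E
```

```text
dryer S [([220.4, 255.3, 173.2, 151.3], 0.59), ([233.0, 244.0, 124.0, 95.3], 0.36)]
dryer T [([236.1, 205.4, 138.4, 123.5], 0.89)]
flap_handle S [([219.3, 257.7, 170.7, 148.6], 0.67), ([232.1, 243.2, 125.1, 88.9], 0.62)]
flap_handle T [([225.8, 223.1, 102.5, 85.3], 0.56), ([237.1, 204.6, 139.9, 122.5], 0.51)]
stay_knob S [([251.2, 188.5, 10.9, 11.0], 0.62)]
stay_knob T [([292.6, 203.5, 33.0, 32.2], 0.46)]
stay S [([250.5, 189.2, 12.4, 8.5], 0.52)]
stay T [([290.9, 212.1, 35.5, 53.4], 0.57)]
basket_mid S []
basket_mid T [([151.3, 214.1, 36.7, 31.2], 0.69), ([227.3, 223.8, 111.7, 85.3], 0.32)]
dish_mid S [([265.7, 256.0, 10.8, 11.6], 0.43), ([232.1, 242.2, 126.5, 95.0], 0.21)]
dish_mid T []
wheel_mid S [([251.2, 274.4, 2.7, 5.1], 0.46)]
wheel_mid T [([404.6, 247.9, 10.5, 9.9], 0.32)]
loupe S []
loupe T [([406.1, 247.7, 10.5, 8.0], 0.49), ([292.8, 202.3, 32.5, 37.8], 0.32)]
oil S [([309.2, 173.2, 10.6, 24.1], 0.49)]
oil T [([227.8, 273.4, 27.3, 8.9], 0.29)]
movement S [([285.0, 193.1, 22.7, 17.8], 0.82)]
movement T [([361.9, 199.2, 25.1, 23.4], 0.64)]
driver S [([281.6, 302.6, 40.0, 41.8], 0.9)]
driver T [([225.8, 273.6, 27.5, 7.1], 0.8)]
stand S [([172.9, 330.8, 52.3, 53.6], 0.78)]
stand T [([150.8, 214.1, 36.5, 31.7], 0.77)]
mat_top S [([331.5, 201.6, 40.7, 22.9], 0.86), ([325.8, 234.7, 38.1, 27.4], 0.84), ([300.0, 160.3, 44.0, 25.3], 0.79)]
mat_top T [([432.5, 176.7, 48.3, 48.6], 0.91), ([313.9, 259.2, 37.9, 36.5], 0.77), ([294.1, 187.8, 23.6, 6.5], 0.65)]
flap_catch S []
flap_catch T [([223.7, 223.2, 106.2, 83.2], 0.6)]
```

View pics/tz.png

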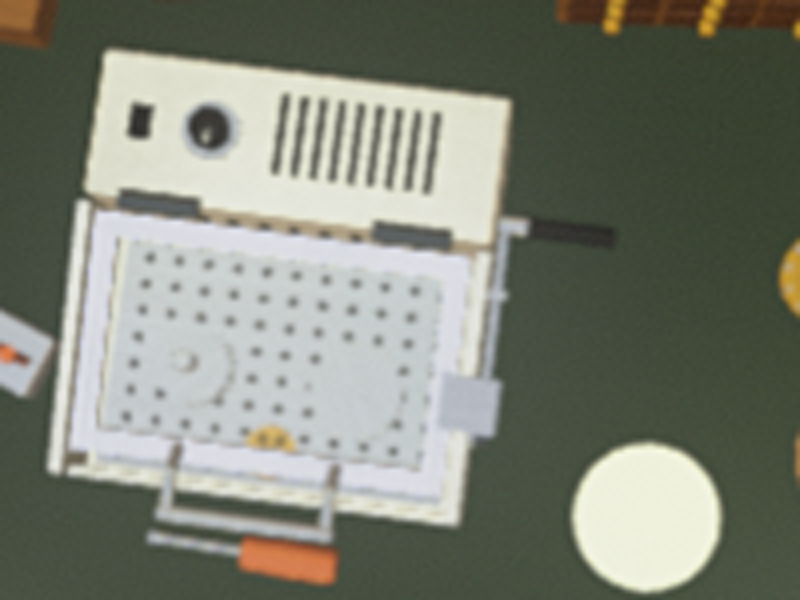

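View pics/sz.png

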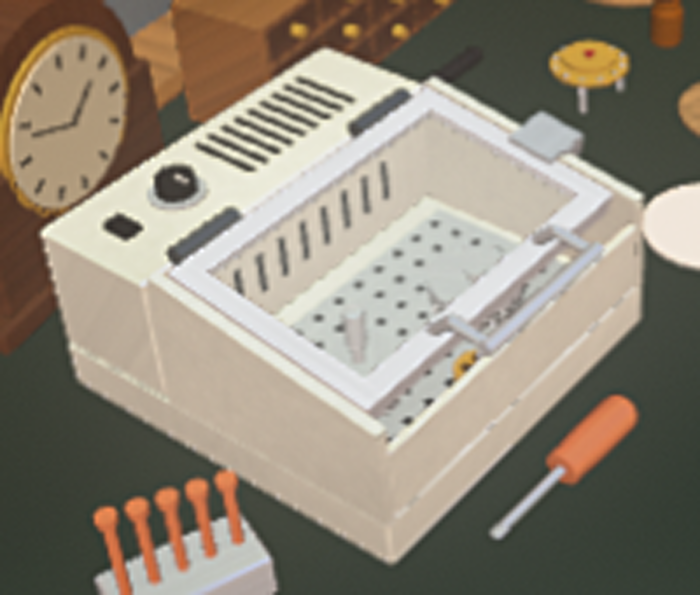

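```bash
cat > fit.py <<'E'
from h import *
import pickle
from scipy.optimize import least_squares
S,T=pickle.load(open("c0.pkl","rb"))
t=lambda u,v:((u+.5)/4-.5+155,(v+.5)/4-.5+130)
s=lambda u,v:((u+.5)/3.5-.5+120,(v+.5)/3.5-.5+170)
O=[(T,t(105,50),(150,130,136)),(T,t(511,99),(150,-130,136)),(T,t(85,193),(56,130,136)),(T,t(497,247),(56,-130,136)),
(T,t(616,238),(73,-206,113)),(T,t(460,523),(-120,-130,114)),(T,t(50,472),(-120,130,114)),(T,t(246,525),(-136,0,128)),
(S,s(325,48),(150,-130,136)),(S,s(43,232),(150,130,136)),(S,s(393,563),(-120,130,0)),(S,s(388,443),(-120,130,114)),(S,s(640,207),(-120,-130,114)),(S,s(640,320),(-120,-130,0)),(S,s(545,300),(-136,0,128))]
def W(p,X):
    X=np.array(X)/1000;c,q=np.cos(p[2]),np.sin(p[2]);return np.array([p[0]+c*X[0]-q*X[1],p[1]+q*X[0]+c*X[1],X[2]])
def f(p):return np.concatenate([proj(c,W(p,X))[0]-np.array(u) for c,u,X in O])
if __name__=="__main__":
    r=least_squares(f,[.5,.1,-.1],loss="soft_l1");p=r.x
    print(p,np.degrees(p[2]));print(np.round(f(p).reshape(-1,2),1))
    np.save("dry.npy",p)
    D=lambda P:(np.array([[np.cos(p[2]),np.sin(p[2])],[-np.sin(p[2]),np.cos(p[2])]])@(np.array(P)[:2]-p[:2])*1000).round(1)
    for nm,X in dict(handle=(-136,0,128),knob=(73,-178,113),knobup=(-14,-178,217)).items():print(nm,W(p,X).round(4))
    post=onz(T,*t(183,359),.111);print("post top",post,D(post))
    b=onz(S,*s(356,315),.111);print("post top side",b,D(b))
    m=onz(T,372,244,.004);print("mat",m)
    from rig import robot
    for d in robot.masks_of(T,"mat_top")if 0 else []:pass
E
python3 fit.py
```

```text
[ 0.60423037  0.12347054 -0.10266015] -5.881993169060181
[[ 0.  -0.5]
 [ 0.2 -0.5]
 [-0.6 -0. ]
 [-1.  -0.8]
 [-0.1 -0.1]
 [-0.5  0.5]
 [-0.1  0.1]
 [ 0.1 -0.2]
 [ 0.1 -0.8]
 [-0.8 -0.6]
 [ 1.5  4.7]
 [-1.8 -1.8]
 [ 1.8 -3.2]
 [ 1.1  3.4]
 [ 0.8 -0.9]]
handle [0.4689 0.1374 0.128 ]
knob [ 0.6586 -0.0611  0.113 ]
knobup [ 0.5721 -0.0522  0.217 ]
post top [0.57219813 0.18368952 0.111     ] [-38.   56.6]
post top side [0.56980499 0.18705068 0.111     ] [-40.8  59.7]
mat [ 0.52378027 -0.27202357  0.004     ]
```

```bash
cat > plan.py <<'E'
from h import *
from scipy.spatial.transform import Rotation as R
from fit import W
p=np.load("dry.npy")
def dry2w(x,y,z): return W(p,(x,y,z))
def orient(jaw_az_deg,tilt_deg=0,tilt_az_deg=0):
    """tool down with jaw(y) at azimuth; then tilted so that tool z leans toward tilt azimuth by tilt"""
    j=np.radians(jaw_az_deg);y=np.array([np.cos(j),np.sin(j),0]);z=np.array([0,0,-1.]);x=np.cross(y,z)
    M=R.from_matrix(np.c_[x,y,z])
    a=np.radians(tilt_az_deg);ax=np.array([np.sin(a),-np.cos(a),0]) # rotate down toward azimuth a
    return R.from_rotvec(ax*np.radians(tilt_deg))*M
def cur():
    s=robot.read_state();return s,np.array(s["tcp_pos"]),R.from_rotvec(s["eef_rot"])
def goal(grasp,Rt): return np.array(grasp)-.18*Rt.apply([0,0,1])
def rel(pt,Rt,P0,R0):
    return R0.inv().apply(pt-P0)*1000,np.degrees((R0.inv()*Rt).as_rotvec())
def show(pt,Rt):
    s,P0,R0=cur();a,b=rel(pt,Rt,P0,R0);print("t",round(s["time_s"],2),"TCP",P0.round(4),"grip",round(s["grip_width"],4),"F",np.round(s["force"],1));print("goal",pt.round(4),"shift",a.round(0),"turn",b.round(1));return a,b
E
python3 - <<'E'
from plan import *
for x in [orient(0,30,0).apply([0,0,1])]:print(x)
from fit import *
show(goal(dry2w(-137,0,185),orient(np.degrees(p[2]))),orient(np.degrees(p[2])))
# mat centroid
for c,k in((T,"T"),(S,"S")):
    h=cv2.cvtColor(c["color"],cv2.COLOR_BGR2HSV);
    m=(cv2.inRange(h,(8,60,110),(22,200,255)));n,l,st,ce=cv2.connectedComponentsWithStats(m)
    for i in range(1,n):
        if st[i,4]>300:print(k,st[i],ce[i].round(1),onz(c,*ce[i],.004).round(4))
# side other items on ground
for nm,u,v,z in (("loupe",406,247,.03),("oil",400.5,207,.062),("mov",362,199,.037)):print(nm,onz(T,u,v,z).round(3))
D=lambda P:(np.array([[np.cos(p[2]),np.sin(p[2])],[-np.sin(p[2]),np.cos(p[2])]])@(np.array(P)[:2]-p[:2])*1000).round(1)
print("wheel",D(onz(T,*t(272,438),.06)))
E
```

```text
[ 0.5        0.        -0.8660254]
t 1.6 TCP [ 0.2265 -0.5825  0.4046] grip 0.094 F [-0.3 -0.2  0. ]
goal [0.468  0.1375 0.365 ] shift [ 486. -584.   40.] turn [ -0.   -0.  -62.9]
T [    0     0   560   362 63556] [307.3  68.2] [ 1.0239 -0.0857  0.004 ]
T [ 108   95   62   43 1456] [139.4 117.1] [0.8698 0.3903 0.004 ]
T [201 102  52  19 754] [226.  110.8] [0.8919 0.143  0.004 ]
T [ 408  154   49   48 1864] [432.4 177.5] [ 0.7135 -0.4427  0.004 ]
T [350 188  24  24 442] [361.4 199.3] [ 0.647  -0.2419  0.004 ]
T [  0 214  12  45 408] [  5.3 236.6] [0.5188 0.7619 0.004 ]
T [ 354  226   36   37 1060] [371.4 244.4] [ 0.5226 -0.2705  0.004 ]
T [480 315  33  29 694] [496.4 329.2] [ 0.2943 -0.6222  0.004 ]
S [  157     0   205   205 16094] [260.8  73.9] [ 1.2929 -1.1594  0.004 ]
S [451   0  24  31 558] [462.2  15.3] [ 0.6806 -3.1259  0.004 ]
S [ 509    0   40   41 1184] [531.2  21.5] [ 0.1823 -3.2235  0.004 ]
S [278 150  43  22 669] [298.1 160. ] [ 0.7181 -0.4435  0.004 ]
S [ 119  177   38   55 1508] [137.5 203.5] [1.0078e+00 5.0000e-04 4.0000e-03]
S [314 191  35  21 579] [331.3 201.1] [ 0.5225 -0.2688  0.004 ]
S [   0  224  110  115 5328] [ 56.8 286.4] [0.9324 0.3509 0.004 ]
S [276 283  26  25 326] [289.3 294.6] [0.4521 0.1144 0.004 ]
S [ 81 395  31  25 498] [ 95.5 408.5] [0.6148 0.5267 0.004 ]
loupe [ 0.516 -0.36   0.03 ]
oil [ 0.621 -0.337  0.062]
mov [ 0.644 -0.238  0.037]
wheel [-78.9   0.3]
```

Emit:
{"name": "send_rows", "arguments": {
  "series": [
    [[27, -32, 0], [0, 0, -3.5]],
    [[54, -65, 0], [0, 0, -7]],
    [[81, -97, 0], [0, 0, -10.5]],
    [[108, -130, 0], [0, 0, -14]],
    [[135, -162, 0], [0, 0, -17.5]],
    [[162, -195, 0], [0, 0, -21]],
    [[189, -227, 0], [0, 0, -24.5]],
    [[216, -260, 0], [0, 0, -28]],
    [[243, -292, 0], [0, 0, -31.5]],
    [[270, -324, 0], [0, 0, -35]],
    [[297, -357, 0], [0, 0, -38.5]],
    [[324, -389, 0], [0, 0, -42]]
  ],
  "grip": 40,
  "newtons": 40
}}

```text
time_s: 2.8
tcp_pos: [0.3876, -0.1008, 0.4049]
eef_rot: [2.672, 1.65, 0.0]
force: [1.1, 0.0, 0.2]
grip_width: 0.0402
```

```bash
cat > pre.py <<'E'
from plan import *
s,_,_=cur();print("q",np.round(s["q"],4).tolist(), "vel",np.round(s["joint_vel"],2).max())
np.savez("log_%d.npz"%round(s["time_s"]*100),q=s["q"],p=s["tcp_pos"],r=s["eef_rot"])
E
python3 - <<'E'
from pre import *
O=orient(np.degrees(p[2]))
show(goal(dry2w(-137,0,185),O),O)
E
```

```text
q [0.6517, 0.0199, -0.4761, 2.1174, 0.0113, 1.0059, -0.2949] vel 0.05
t 2.8 TCP [ 0.3876 -0.1008  0.4049] grip 0.0402 F [1.1 0.  0.2]
goal [0.468  0.1375 0.365 ] shift [249. -35.  40.] turn [  0.    0.  -20.7]
```

Emit:
{"name": "send_rows", "arguments": {
  "series": [
    [[31, -4, 5], [0, 0, -2.6]],
    [[62, -9, 10], [0, 0, -5.2]],
    [[93, -13, 15], [0, 0, -7.8]],
    [[125, -17, 20], [0, 0, -10.4]],
    [[156, -22, 25], [0, 0, -13]],
    [[187, -26, 30], [0, 0, -15.6]],
    [[218, -31, 35], [0, 0, -18.2]],
    [[249, -35, 40], [0, 0, -20.7]],
    [[249, -35, 40], [0, 0, -20.7]]
  ]
}}

```text
time_s: 3.7
tcp_pos: [0.4687, 0.1388, 0.3643]
eef_rot: [-2.329, -2.106, -0.002]
force: [-0.3, -0.2, -0.3]
grip_width: 0.0399
```

```bash
python3 - <<'E'
from pre import *
O=orient(np.degrees(p[2]))
show(goal(dry2w(-136,0,134),O),O)
S=robot.camera("side");T=robot.camera("top")
_,P,Rm=cur()
tip=P+.199*Rm.apply([0,0,1]);print(proj(S,tip),proj(T,tip), proj(S,dry2w(-136,0,128)))
cv2.imwrite("pics/s1.png",cv2.resize(S["color"][180:320,200:340],None,fx=4,fy=4,interpolation=cv2.INTER_CUBIC))
E
```

```text
q [0.2584, 0.2892, -0.7046, 1.968, 0.2247, 0.9621, -0.6553] vel 0.05
t 3.7 TCP [0.4687 0.1388 0.3643] grip 0.0399 F [-0.3 -0.2 -0.3]
goal [0.4689 0.1374 0.314 ] shift [-1.  0. 50.] turn [-0.  -0.1  0.1]
[[276.52459816 239.41675884]] [[214.6399064  260.97575039]] [[276.19289228 254.48035047]]
```

View pics/s1.png

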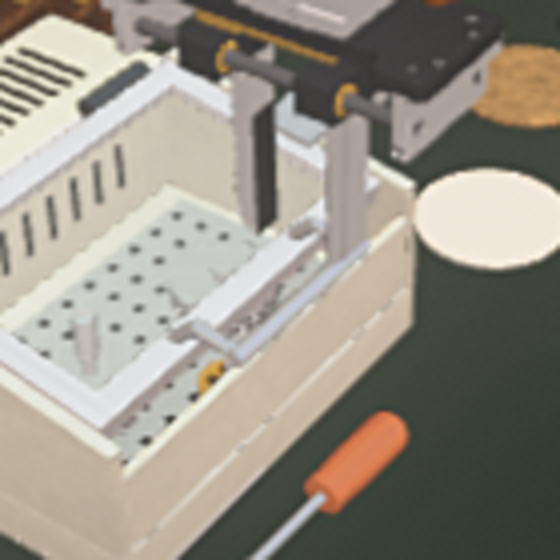

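Emit:
{"name": "send_rows", "arguments": {
  "series": [
    [[0, 0, 12], [0, 0, 0]],
    [[0, 0, 25], [0, 0, 0]],
    [[-1, 0, 38], [0, 0, 0]],
    [[-1, 0, 50], [0, 0, 0]],
    [[-1, 0, 50], [0, 0, 0]]
  ]
}}

```text
time_s: 4.3
tcp_pos: [0.4678, 0.1342, 0.3128]
eef_rot: [-2.335, -2.1, 0.004]
force: [0.0, -0.2, 0.9]
grip_width: 0.0402
```

Emit:
{"name": "send_rows", "arguments": {
  "series": [
    [[0, 0, 0], [0, 0, 0]],
    [[0, 0, 0], [0, 0, 0]],
    [[0, 0, 0], [0, 0, 0]],
    [[0, 0, 0], [0, 0, 0]],
    [[0, 0, 0], [0, 0, 0]]
  ],
  "grip": 0,
  "newtons": 40
}}

```text
time_s: 4.8
tcp_pos: [0.4687, 0.1345, 0.3151]
eef_rot: [2.335, 2.1, 0.002]
force: [5.1, -0.0, -1.4]
grip_width: 0.0091
```

```bash
python3 - <<'E'
from pre import *
O=orient(np.degrees(p[2]))
show(goal(dry2w(-136,0,134),O),O)
# arc in dryer frame
P0=None
s,P,Rm=cur()
for k in range(0,37):
    v=1.50*k/36;a=v-.175
    x=50-185*np.cos(a)+20*np.sin(a);z=140+185*np.sin(a)+20*np.cos(a)
    w=dry2w(x,0,z)-dry2w(-136.1,0,127.6)
    print(k,round(v,2),(Rm.inv().apply(w)*1000).round(0))
E
```

```text
q [0.2278, 0.3596, -0.6715, 2.0147, 0.2934, 0.8606, -0.7118] vel -0.0
t 4.8 TCP [0.4687 0.1345 0.3151] grip 0.0091 F [ 5.1 -0.  -1.4]
goal [0.4689 0.1374 0.314 ] shift [ 3. -0.  1.] turn [ 0.1 -0.  -0.2]
0 0.0 [0. 0. 0.]
1 0.04 [ 0.  0. -8.]
2 0.08 [  0.   0. -15.]
3 0.12 [  0.   0. -23.]
4 0.17 [  0.   1. -31.]
5 0.21 [  0.   2. -39.]
6 0.25 [  0.   3. -46.]
7 0.29 [  0.   5. -54.]
8 0.33 [  0.   7. -61.]
9 0.38 [  0.   9. -69.]
10 0.42 [  0.  11. -76.]
11 0.46 [  0.  14. -83.]
12 0.5 [  0.  17. -90.]
13 0.54 [  0.  21. -97.]
14 0.58 [   0.   24. -104.]
15 0.62 [   0.   28. -111.]
16 0.67 [   0.   33. -117.]
17 0.71 [   0.   37. -124.]
18 0.75 [   0.   42. -130.]
19 0.79 [   0.   47. -136.]
20 0.83 [   0.   52. -141.]
21 0.88 [   0.   58. -147.]
22 0.92 [   0.   63. -152.]
23 0.96 [   0.   69. -157.]
24 1.0 [   0.   76. -162.]
25 1.04 [   0.   82. -166.]
26 1.08 [   0.   88. -170.]
27 1.12 [   0.   95. -174.]
28 1.17 [   0.  102. -178.]
29 1.21 [   0.  109. -181.]
30 1.25 [   0.  116. -184.]
31 1.29 [   0.  123. -187.]
32 1.33 [   1.  131. -190.]
33 1.38 [   1.  138. -192.]
34 1.42 [   1.  146. -194.]
35 1.46 [   1.  153. -195.]
36 1.5 [   1.  161. -196.]
```

Emit:
{"name": "send_rows", "arguments": {
  "series": [
    [[0, 0, -8], [0, 0, 0]],
    [[0, 0, -15], [0, 0, 0]],
    [[0, 0, -23], [0, 0, 0]],
    [[0, 1, -31], [0, 0, 0]],
    [[0, 2, -39], [0, 0, 0]],
    [[0, 3, -46], [0, 0, 0]],
    [[0, 5, -54], [0, 0, 0]],
    [[0, 7, -61], [0, 0, 0]],
    [[0, 9, -69], [0, 0, 0]],
    [[0, 11, -76], [0, 0, 0]],
    [[0, 14, -83], [0, 0, 0]],
    [[0, 17, -90], [0, 0, 0]]
  ]
}}

```text
time_s: 6.0
tcp_pos: [0.4849, 0.1328, 0.4049]
eef_rot: [-2.335, -2.101, 0.002]
force: [-5.5, 2.1, -9.4]
grip_width: 0.0086
```

```bash
cat > hd.py <<'E'
from pre import *
s,P,Rm=cur();g=P+.18*Rm.apply([0,0,1])
c,q=np.cos(p[2]),np.sin(p[2]);d=g-np.array([p[0],p[1],0]);D=np.array([c*d[0]+q*d[1],-q*d[0]+c*d[1],d[2]])*1000
print("t",round(s["time_s"],2),"grasp in dryer",D.round(1),"F",np.round(s["force"],1),"grip",round(s["grip_width"],4))
h=D-[50,0,140];print("flap if held ~",round(np.arctan2(h[2]-6,-h[0])-np.arctan2(20,185)+.175,3),"r",round(np.hypot(h[0],h[2]-6),1))
E
python3 hd.py
```

```text
q [0.2836, 0.2629, -0.709, 1.8931, 0.195, 1.057, -0.6107] vel 0.16
t 6.0 grasp in dryer [-120.    -3.   224.9] F [-5.5  2.1 -9.4] grip 0.0086
flap if held ~ 0.502 r 187.4
```

Emit:
{"name": "send_rows", "arguments": {
  "series": [
    [[0, 4, -7], [0, 0, 0]],
    [[0, 7, -14], [0, 0, 0]],
    [[0, 11, -21], [0, 0, 0]],
    [[0, 16, -27], [0, 0, 0]],
    [[0, 20, -34], [0, 0, 0]],
    [[0, 25, -40], [0, 0, 0]],
    [[0, 30, -46], [0, 0, 0]],
    [[0, 35, -51], [0, 0, 0]],
    [[0, 41, -57], [0, 0, 0]],
    [[0, 46, -62], [0, 0, 0]],
    [[0, 52, -67], [0, 0, 0]],
    [[0, 59, -72], [0, 0, 0]]
  ]
}}

```text
time_s: 7.2
tcp_pos: [0.5418, 0.1275, 0.4782]
eef_rot: [-2.332, -2.101, 0.01]
force: [-43.5, -4.6, 33.1]
grip_width: 0.009
```

```bash
python3 hd.py
```

```text
q [0.281, 0.3005, -0.6978, 1.6752, 0.2011, 1.2468, -0.5646] vel 0.16
t 7.2 grasp in dryer [-63.8  -2.9 298.2] F [-43.5  -4.6  33.1] grip 0.009
flap if held ~ 0.996 r 190.0
```

Emit:
{"name": "send_rows", "arguments": {
  "series": [
    [[0, 4, -6], [0, 0, 0]],
    [[0, 9, -11], [0, 0, 0]],
    [[0, 16, -15], [0, 0, 0]],
    [[0, 23, -19], [0, 0, 0]],
    [[0, 30, -23], [0, 0, 0]],
    [[0, 37, -26], [0, 0, 0]],
    [[0, 44, -29], [0, 0, 0]]
  ],
  "newtons": 30
}}

```text
time_s: 7.9
tcp_pos: [0.5874, 0.122, 0.5067]
eef_rot: [-2.335, -2.101, 0.002]
force: [-13.0, -1.4, 5.5]
grip_width: 0.009
```

```bash
python3 hd.py; python3 - <<'E'
from h import *
S=robot.camera("side")
cv2.imwrite("pics/s2.png",cv2.resize(S["color"][120:320,130:370],None,fx=3,fy=3,interpolation=cv2.INTER_CUBIC))
E
```

```text
q [0.2588, 0.3666, -0.6811, 1.5299, 0.2344, 1.3301, -0.5515] vel 0.11
t 7.9 grasp in dryer [-16.9  -3.3 326.7] F [-13.   -1.4   5.5] grip 0.009
flap if held ~ 1.283 r 192.7
```

View pics/s2.png

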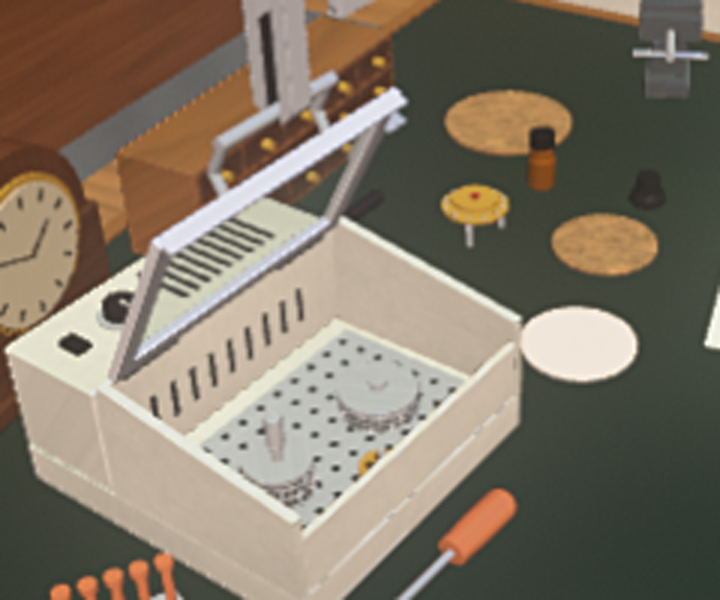

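Emit:
{"name": "send_rows", "arguments": {
  "series": [
    [[0, 8, -2], [0, 0, 0]],
    [[0, 16, -4], [0, 0, 0]],
    [[0, 24, -6], [0, 0, 0]],
    [[0, 32, -8], [0, 0, 0]],
    [[0, 40, -9], [0, 0, 0]],
    [[0, 44, -9], [0, 0, 0]],
    [[0, 44, -9], [0, 0, 0]]
  ]
}}

```text
time_s: 8.65
tcp_pos: [0.6285, 0.1186, 0.5164]
eef_rot: [-2.329, -2.1, 0.014]
force: [-60.0, -7.1, 33.6]
grip_width: 0.0093
```

```bash
python3 hd.py; python3 - <<'E'
from plan import *
O=orient(np.degrees(p[2]))
show(goal(dry2w(73,-188,190),O),O)
show(goal(dry2w(73,-188,113),O),O)
E
```

```text
q [0.2285, 0.4428, -0.6642, 1.4075, 0.2693, 1.3942, -0.5418] vel 0.02
t 8.65 grasp in dryer [ 22.8  -2.9 336.4] F [-60.   -7.1  33.6] grip 0.0093
flap if held ~ 1.496 r 192.4
t 8.65 TCP [0.6285 0.1186 0.5164] grip 0.0093 F [-60.   -7.1  33.6]
goal [ 0.6576 -0.071   0.37  ] shift [-185.   50.  146.] turn [-0.6  0.2 -0. ]
t 8.65 TCP [0.6285 0.1186 0.5164] grip 0.0093 F [-60.   -7.1  33.6]
goal [ 0.6576 -0.071   0.293 ] shift [-185.   51.  223.] turn [-0.6  0.2 -0. ]
```

Emit:
{"name": "send_rows", "arguments": {
  "series": [
    [[0, -5, 0], [0, 0, 0]],
    [[0, -5, -3], [0, 0, 0]],
    [[0, -5, -16], [0, 0, 0]],
    [[0, -5, -36], [0, 0, 0]],
    [[-35, -5, -38], [0, 0, 0]],
    [[-75, 0, -38], [0, 0, 0]],
    [[-115, 10, -38], [0, 0, 0]],
    [[-155, 22, -38], [0, 0, 0]],
    [[-187, 35, -30], [0, 0, 0]],
    [[-187, 44, 5], [0, 0, 0]],
    [[-187, 45, 50], [0, 0, 0]],
    [[-187, 45, 95], [0, 0, 0]]
  ],
  "grip": 50
}}

```text
time_s: 9.85
tcp_pos: [0.657, -0.0741, 0.4195]
eef_rot: [2.336, 2.099, 0.003]
force: [1.0, -1.3, -0.4]
grip_width: 0.0499
```

```bash
python3 - <<'E'
from pre import *
O=orient(np.degrees(p[2]))
show(goal(dry2w(73,-190,113),O),O)
S=robot.camera("side")
cv2.imwrite("pics/s3.png",cv2.resize(S["color"][100:320,130:370],None,fx=2.5,fy=2.5,interpolation=cv2.INTER_CUBIC))
E
```

```text
q [0.468, 0.5323, -0.5842, 1.4838, 0.3036, 1.2142, -0.2648] vel 0.56
t 9.85 TCP [ 0.657  -0.0741  0.4195] grip 0.0499 F [ 1.  -1.3 -0.4]
goal [ 0.6574 -0.073   0.293 ] shift [  1.  -0. 127.] turn [ 0.1 -0.  -0.2]
```

View pics/s3.png

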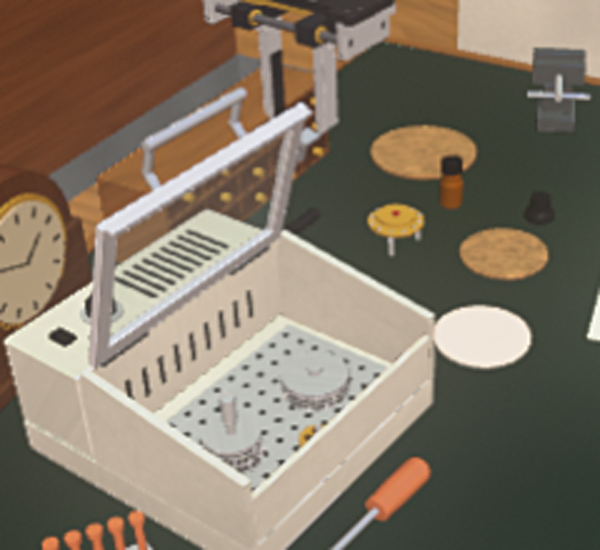

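Emit:
{"name": "send_rows", "arguments": {
  "series": [
    [[0, 0, 40], [0, 0, 0]],
    [[0, 0, 80], [0, 0, 0]],
    [[0, 0, 108], [0, 0, 0]],
    [[0, 0, 122], [0, 0, 0]],
    [[0, 0, 122], [0, 0, 0]]
  ]
}}

```text
time_s: 10.4
tcp_pos: [0.6568, -0.0737, 0.2976]
eef_rot: [-2.335, -2.1, 0.001]
force: [0.3, -0.1, 0.7]
grip_width: 0.05
```

Emit:
{"name": "send_rows", "arguments": {
  "series": [
    [[0, 0, 0], [0, 0, 0]],
    [[0, 0, 0], [0, 0, 0]],
    [[0, 0, 0], [0, 0, 0]],
    [[0, 0, 0], [0, 0, 0]]
  ],
  "grip": 0,
  "newtons": 15
}}

```text
time_s: 10.8
tcp_pos: [0.6565, -0.0735, 0.2985]
eef_rot: [2.335, 2.1, 0.001]
force: [0.0, 0.1, -0.4]
grip_width: 0.0216
```

```bash
python3 - <<'E'
from pre import *
O=orient(np.degrees(p[2]))
show(goal(dry2w(73,-190,113),O),O)
s,P,Rm=cur()
for k in range(0,23):
    a=np.radians(10)+1.06*k/20
    w=dry2w(-60+135*np.cos(a),0,90+135*np.sin(a))-dry2w(73,0,113.4)
    print(k,(Rm.inv().apply(w)*1000).round(0))
E
```

```text
q [0.4404, 0.6489, -0.5408, 1.5912, 0.3773, 1.0063, -0.3202] vel 0.01
t 10.8 TCP [ 0.6565 -0.0735  0.2985] grip 0.0216 F [ 0.   0.1 -0.4]
goal [ 0.6574 -0.073   0.293 ] shift [1. 1. 6.] turn [ 0.1  0.  -0.2]
0 [-0. -0. -0.]
1 [-0. -1. -7.]
2 [ -0.  -3. -14.]
3 [ -0.  -5. -21.]
4 [ -0.  -8. -28.]
5 [ -0. -11. -34.]
6 [ -0. -14. -40.]
7 [ -0. -18. -47.]
8 [ -0. -21. -53.]
9 [ -0. -26. -58.]
10 [ -0. -30. -64.]
11 [ -0. -35. -69.]
12 [ -0. -40. -74.]
13 [ -0. -45. -79.]
14 [ -0. -51. -84.]
15 [ -0. -57. -88.]
16 [ -0. -63. -92.]
17 [ -0. -69. -95.]
18 [ -0. -75. -99.]
19 [  -0.  -82. -102.]
20 [  -0.  -88. -104.]
21 [  -0.  -95. -106.]
22 [  -0. -102. -108.]
```

Emit:
{"name": "send_rows", "arguments": {
  "series": [
    [[0, 0, 2], [0, 0, 0]],
    [[0, 0, 4], [0, 0, 0]],
    [[0, 0, 4], [0, 0, 0]]
  ]
}}

```text
time_s: 11.1
tcp_pos: [0.6566, -0.0735, 0.2938]
eef_rot: [2.335, 2.101, 0.001]
force: [2.0, -1.4, 1.4]
grip_width: 0.0124
```

Emit:
{"name": "send_rows", "arguments": {
  "series": [
    [[0, -3, -14], [0, 0, 0]],
    [[0, -8, -28], [0, 0, 0]],
    [[0, -14, -40], [0, 0, 0]],
    [[0, -21, -53], [0, 0, 0]],
    [[0, -30, -64], [0, 0, 0]],
    [[0, -40, -74], [0, 0, 0]],
    [[0, -51, -84], [0, 0, 0]],
    [[0, -63, -92], [0, 0, 0]],
    [[0, -75, -99], [0, 0, 0]],
    [[0, -86, -103], [0, 0, 0]],
    [[0, -91, -105], [0, 0, 0]],
    [[0, -91, -105], [0, 0, 0]]
  ]
}}

```text
time_s: 12.3
tcp_pos: [0.5672, -0.0641, 0.4001]
eef_rot: [2.332, 2.097, 0.01]
force: [31.2, -2.2, -9.5]
grip_width: 0.0137
```

```bash
python3 hd.py; python3 - <<'E'
from h import *
S=robot.camera("side");T=robot.camera("top")
cv2.imwrite("pics/s4.png",np.hstack([cv2.resize(S["color"][100:320,150:370],None,fx=1.8,fy=1.8),cv2.resize(T["color"][100:320,150:370],None,fx=1.8,fy=1.8)]))
E
```

```text
q [0.5497, 0.3848, -0.6197, 1.7432, 0.2498, 1.0844, -0.2573] vel 0.02
t 12.3 grasp in dryer [ -16.1 -190.3  220.1] F [31.2 -2.2 -9.5] grip 0.0137
flap if held ~ 0.91 r 99.3
```

View pics/s4.png

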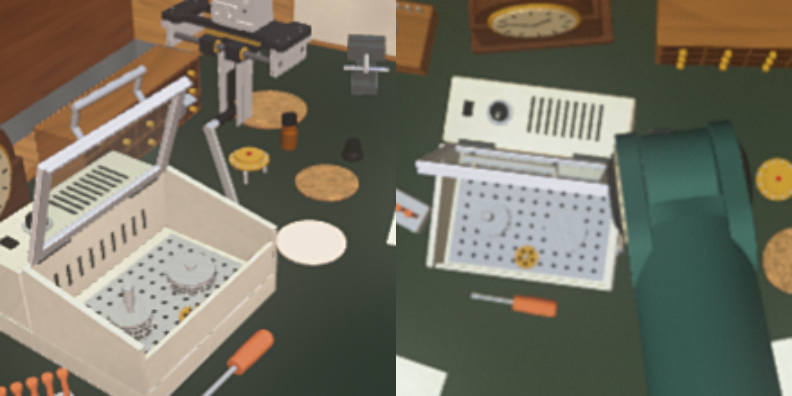

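```bash
ls log*; cat > kin.py <<'E'
import numpy as np,glob,itertools
from scipy.spatial.transform import Rotation as R
from scipy.optimize import least_squares
E=lambda a,t:R.from_euler(a,t)
def fk(q,pr,sg):
    h,L1,L2,d,e1,e2,o1,o7,e0=pr;s1,s3,s5,s7=sg
    Rm=E("z",s1*q[0]+o1);P=np.array([0,0,h])+Rm.apply([e0,0,0])
    Rm=Rm*E("y",q[1]);P=P+Rm.apply([0,0,L1])
    Rm=Rm*E("z",s3*q[2]);P=P+Rm.apply([e1,0,0])
    Rm=Rm*E("y",q[3]);P=P+Rm.apply([-e1,0,L2])
    Rm=Rm*E("z",s5*q[4]);Rm=Rm*E("y",q[5]);P=P+Rm.apply([e2,0,d])
    return P,Rm*E("z",s7*q[6]+o7)
if __name__=="__main__":
    D=[np.load(f) for f in glob.glob("log_*.npz")]
    D=[(d["q"],d["p"],R.from_rotvec(d["r"])) for d in D]
    D.append((np.array([1.159,.4175,-.01,1.614,.005,1.111,-.053]),np.array([.2265,-.5825,.4046]),R.from_rotvec([-3.087,-.579,0])))
    best=[]
    for sg in itertools.product([1,-1],repeat=4):
        for o7 in(0,1.57,-1.57,3.14):
            def f(pr):
                o=[]
                for q,P,Rm in D:
                    a,b=fk(q,pr,sg);o+=list((a-P)*5)+list((Rm.inv()*b).as_rotvec())
                return np.array(o+list(np.array(pr[[4,5,8]])*.01))
            r=least_squares(f,[.35,.45,.45,.1,0,0,0,o7,0]);best.append((r.cost,sg,r.x))
    best.sort(key=lambda b:b[0])
    for b in best[:4]:print(b[0],b[1],b[2].round(4))
    import pickle;pickle.dump(best[0],open("kin.pkl","wb"))
E
python3 kin.py
```

```text
log_1080.npz
log_1230.npz
log_280.npz
log_370.npz
log_480.npz
log_600.npz
log_720.npz
log_790.npz
log_865.npz
log_985.npz
0.0023821313108858566 (-1, -1, -1, -1) [ 0.3717  0.5     0.4696  0.2151 -0.006   0.0033 -0.0421  1.5287  0.0094]
0.002382131310885862 (-1, -1, -1, -1) [ 0.3717  0.5     0.4696  0.2151 -0.006   0.0033 -0.0421  1.5287  0.0094]
0.002382131310888377 (-1, -1, -1, -1) [ 0.3717  0.5     0.4696  0.2151 -0.006   0.0033 -0.0421  1.5287  0.0094]
0.0023821313108885428 (-1, -1, -1, -1) [ 0.3717  0.5     0.4696  0.2151 -0.006   0.0033 -0.0421  1.5287  0.0094]
```

```bash
cat > ik.py <<'E'
from kin import *
import pickle
from plan import *
c,sg,pr=pickle.load(open("kin.pkl","rb"))
lo=np.array([-2.81,-.39,-1.27,.06,-1.19,.19,-2.82]);hi=np.array([2.81,2.02,1.25,2.57,4.33,2,2.82])
def solve(q0,P,Rt,w=.02):
    def f(q):
        a,b=fk(q,pr,sg);return np.r_[(a-P)*10,(Rt.inv()*b).as_rotvec()*2,w*(q-q0)]
    r=least_squares(f,np.clip(q0,lo+.03,hi-.03),bounds=(lo+.02,hi-.02));a,b=fk(r.x,pr,sg)
    return r.x,np.linalg.norm(a-P)*1000,np.degrees((Rt.inv()*b).magnitude())
E
python3 - <<'E'
from ik import *
s,P,Rm=cur();q0=np.array(s["q"]);az=np.degrees(p[2])
for tilt in(20,30,40,50):
  for j in(90,-90):
    for ta in(0,20,40):
      O=orient(az+j+ta,tilt,az+ta)
      q,e,r=solve(q0,goal(dry2w(-38,57,100),O),O)
      q2,e2,r2=solve(q,goal(dry2w(-120,57,185),O),O)
      m=orient(az+j,0,0)
      print(tilt,j,ta,q.round(2),round(e,1),round(r,1),"lift",round(e2,1),round(r2,1),q2.round(2))
E
```

```text
20 90 0 [ 0.15  0.5  -0.77  2.07  1.01  0.63  0.14] 0.0 0.0 lift 0.0 0.0 [ 0.3   0.21 -0.98  2.16  0.66  0.7   0.35]
20 90 20 [ 0.35  0.52 -0.9   2.1   0.99  0.54  0.57] 0.0 0.0 lift 0.0 0.0 [ 0.64  0.25 -1.25  2.19  0.61  0.61  0.79]
20 90 40 [ 0.57  0.65 -1.09  2.08  0.97  0.56  1.03] 0.0 0.0 lift 0.1 0.0 [ 0.75  0.27 -1.25  2.18  0.36  0.55  1.44]
20 -90 0 [-0.65  0.39  0.22  2.07  0.22  0.4  -2.33] 0.0 0.0 lift 0.0 0.0 [-0.76  0.12  0.2   2.16  0.32  0.59 -2.47]
20 -90 20 [-0.37  0.36 -0.01  2.1   0.09  0.33 -1.78] 0.0 0.0 lift 0.0 0.0 [-0.43  0.09 -0.03  2.2   0.13  0.51 -1.89]
20 -90 40 [-0.01  0.39 -0.32  2.09 -0.01  0.36 -1.25] 0.0 0.0 lift 0.0 0.0 [-0.01  0.1  -0.36  2.19 -0.12  0.52 -1.24]
30 90 0 [ 0.11  0.49 -0.79  2.21  1.46  0.63 -0.35] 0.0 0.0 lift 0.0 0.0 [ 0.25  0.16 -1.01  2.29  0.99  0.61 -0.05]
30 90 20 [ 0.34  0.48 -0.87  2.26  1.58  0.4  -0.02] 0.0 0.0 lift 0.2 0.0 [ 0.68  0.1  -1.25  2.35  0.74  0.33  0.62]
30 90 40 [ 0.54  0.52 -0.93  2.23  1.24  0.21  0.78] 0.0 0.0 lift 0.3 0.1 [ 0.88  0.13 -1.25  2.33 -0.1   0.27  1.92]
30 -90 0 [-0.92  0.4   0.44  2.19  0.6
[... 1054 characters left out ...]
0.92  2.4   2.12  1.2  -1.  ] 0.0 0.0 lift 0.0 0.0 [ 0.12  0.46 -1.21  2.5   1.76  1.14 -0.93]
50 90 20 [ 0.53  0.94 -1.15  2.5   2.5   1.08 -0.61] 0.0 0.0 lift 19.2 5.6 [ 0.53  0.23 -1.25  2.55  2.04  0.55 -0.73]
50 90 40 [ 0.92  1.08 -1.25  2.46  2.61  0.64 -0.09] 0.0 0.0 lift 14.5 4.2 [ 1.    0.29 -1.25  2.55  3.64  0.25 -1.62]
50 -90 0 [-1.72  0.96  1.23  2.27 -1.17  0.21 -1.49] 18.2 14.3 lift 20.3 13.4 [-1.88  0.49  1.23  2.37  0.36  0.21 -2.8 ]
50 -90 20 [-1.19  0.44  0.88  2.31 -1.17  0.21 -0.68] 35.0 24.2 lift 20.3 19.7 [-1.55  0.13  1.23  2.46 -1.17  0.21 -0.53]
50 -90 40 [ 0.66  0.54 -0.78  2.29 -1.17  0.21  0.28] 27.0 19.0 lift 15.8 14.4 [ 1.04  0.18 -1.25  2.47 -1.17  0.21  0.02]
```

Emit:
{"name": "send_rows", "arguments": {
  "series": [
    [[0, 3, 0], [0, 0, 0]],
    [[0, 3, 0], [0, 0, 0]],
    [[0, 3, 0], [0, 0, 0]],
    [[0, 2, -12], [0, 0, 0]],
    [[-5, 2, -32], [0, 0, 0]],
    [[-10, -15, -50], [0, 0, 0]],
    [[-10, -45, -60], [0, 0, 0]],
    [[-10, -80, -60], [0, 0, 0]],
    [[-10, -115, -60], [0, 0, 0]],
    [[-10, -140, -60], [0, 0, 0]]
  ],
  "grip": 40
}}

```text
time_s: 13.4
tcp_pos: [0.4236, -0.0585, 0.4592]
eef_rot: [2.335, 2.101, -0.001]
force: [0.2, 0.0, 1.3]
grip_width: 0.0406
```

```bash
python3 hd.py; python3 - <<'E'
from ik import *
S=robot.camera("side");T=robot.camera("top")
cv2.imwrite("pics/s5.png",np.hstack([cv2.resize(S["color"][100:320,150:370],None,fx=1.8,fy=1.8),cv2.resize(T["color"][100:320,150:370],None,fx=1.8,fy=1.8)]))
s,P,Rm=cur();q=np.array(s["q"]);az=np.degrees(p[2])
O=orient(az+90,35,az)
Pt=goal(dry2w(-150,56,205),O);show(Pt,O)
from scipy.spatial.transform import Slerp
rv=(Rm.inv()*O).as_rotvec()
for k in np.arange(.1,1.01,.1):
    q1,e,r=solve(q,P+k*(Pt-P),Rm*R.from_rotvec(rv*k));print(round(k,1),q1.round(2),round(e,1),round(r,1),"dq",np.abs(q1-q).max().round(2));q=q1
E
```

```text
q [0.7193, 0.022, -0.657, 1.9858, 0.0157, 1.1383, -0.0498] vel 0.48
t 13.4 grasp in dryer [-161.  -199.6  279.2] F [0.2 0.  1.3] grip 0.0406
flap if held ~ 0.631 r 249.5
t 13.5 TCP [ 0.4233 -0.0584  0.4596] grip 0.0401 F [-0.6 -0.2 -1.1]
goal [0.3581 0.2051 0.3524] shift [255. -93. 107.] turn [-27.5 -27.3 -87.1]
0.1 [ 0.69 -0.03 -0.68  2.04  0.03  1.08  0.04] 0.0 0.0 dq 0.09
0.2 [ 0.65 -0.06 -0.72  2.09  0.06  1.    0.1 ] 0.0 0.0 dq 0.08
0.3 [ 0.61 -0.09 -0.76  2.14  0.1   0.93  0.15] 0.0 0.0 dq 0.08
0.4 [ 0.57 -0.12 -0.8   2.19  0.14  0.85  0.19] 0.0 0.0 dq 0.08
0.5 [ 0.53 -0.13 -0.85  2.23  0.19  0.78  0.21] 0.0 0.0 dq 0.07
0.6 [ 0.5  -0.14 -0.91  2.26  0.27  0.7   0.22] 0.0 0.0 dq 0.08
0.7 [ 0.48 -0.13 -0.98  2.3   0.37  0.64  0.19] 0.0 0.0 dq 0.1
0.8 [ 0.47 -0.11 -1.07  2.32  0.52  0.58  0.12] 0.0 0.0 dq 0.15
0.9 [ 0.44 -0.06 -1.16  2.35  0.74  0.56 -0.01] 0.0 0.0 dq 0.22
1.0 [ 0.35  0.02 -1.18  2.37  1.    0.59 -0.17] 0.0 0.0 dq 0.26
```

View pics/s5.png

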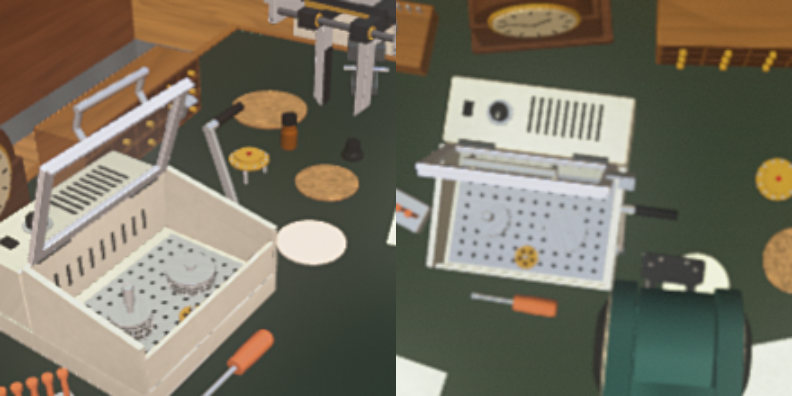

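```bash
python3 - <<'E'
from ik import *
S=robot.camera("side");T=robot.camera("top")
import pickle;pickle.dump((S,T),open("c1.pkl","wb"))
a=cv2.resize(T["color"][195:255,175:255],None,fx=8,fy=8,interpolation=cv2.INTER_CUBIC)
b=cv2.resize(S["color"][225:305,190:290],None,fx=6,fy=6,interpolation=cv2.INTER_CUBIC)
cv2.imwrite("pics/za.png",a);cv2.imwrite("pics/zb.png",b)
for h,n in((111,"top"),(98,"grip"),(73,"lid"),(45,"bot")):
    w=dry2w(-38,57,h);print(n,((proj(T,w)[0]-[175,195]+.5)*8).round(0),((proj(S,w)[0]-[190,225]+.5)*6).round(0))
E
```

```text
top [206. 199.] [190. 204.]
grip [213. 202.] [194. 233.]
lid [226. 209.] [200. 287.]
bot [240. 216.] [207. 346.]
```

View pics/za.png

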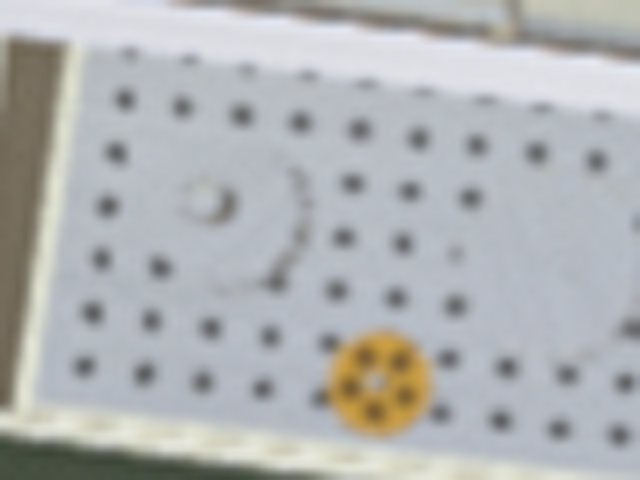

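View pics/zb.png

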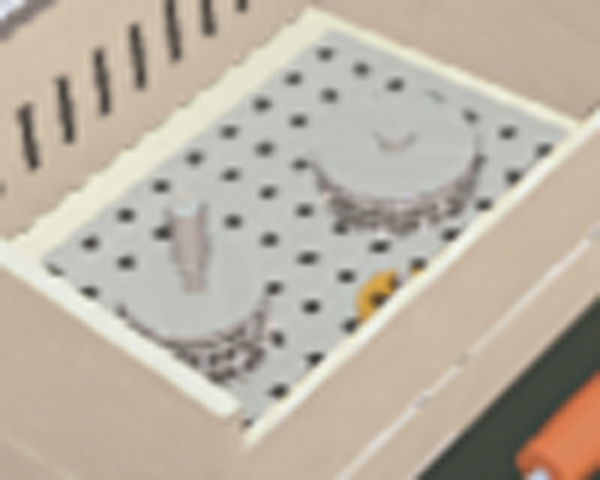

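```bash
cat > path.py <<'E'
from ik import *
def chain(tgts,n):
    s,P,Rm=cur();q=np.array(s["q"])
    P0,R0=P,Rm
    for (Pt,O),m in zip(tgts,n):
        rv=(Rm.inv()*O).as_rotvec()
        for k in range(1,m+1):
            pp=P+k/m*(Pt-P);rr=Rm*R.from_rotvec(rv*k/m)
            q1,e,r=solve(q,pp,rr);a,b=rel(pp,rr,P0,R0)
            print(k,a.round(0).astype(int).tolist(),b.round(1).tolist(),q1.round(2),round(e,1),round(r,1),"dq",np.abs(q1-q).max().round(2));q=q1
        P,Rm=Pt,O
E
python3 - <<'E'
from path import *
az=np.degrees(p[2])
O=orient(az+90,35,az);show(goal(dry2w(-120,57,195),O),O)
chain([(goal(dry2w(-120,57,195),O),O),(goal(dry2w(-38,57,101),O),O)],[12,6])
E
```

```text
t 13.6 TCP [ 0.4255 -0.0589  0.4596] grip 0.0397 F [-0.5  0.1  0.6]
goal [0.388  0.203  0.3424] shift [257. -65. 117.] turn [-27.5 -27.3 -87.1]
1 [21, -5, 10] [-2.3, -2.3, -7.3] [ 0.7  -0.01 -0.68  2.02  0.04  1.09  0.02] 0.0 0.0 dq 0.07
2 [43, -11, 19] [-4.6, -4.5, -14.5] [ 0.66 -0.03 -0.71  2.06  0.07  1.02  0.07] 0.0 0.0 dq 0.06
3 [64, -16, 29] [-6.9, -6.8, -21.8] [ 0.63 -0.05 -0.74  2.1   0.1   0.96  0.11] 0.0 0.0 dq 0.06
4 [86, -22, 39] [-9.2, -9.1, -29.0] [ 0.6  -0.06 -0.78  2.14  0.14  0.89  0.14] 0.0 0.0 dq 0.06
5 [107, -27, 49] [-11.4, -11.4, -36.3] [ 0.57 -0.07 -0.82  2.17  0.2   0.83  0.15] 0.0 0.0 dq 0.06
6 [128, -33, 58] [-13.7, -13.6, -43.6] [ 0.53 -0.07 -0.86  2.2   0.26  0.77  0.16] 0.0 0.0 dq 0.07
7 [150, -38, 68] [-16.0, -15.9, -50.8] [ 0.5  -0.06 -0.91  2.23  0.35  0.71  0.14] 0.0 0.0 dq 0.09
8 [171, -43, 78] [-18.3, -18.2, -58.1] [ 0.47 -0.04 -0.95  2.26  0.46  0.66  0.1 ] 0.0 0.0 dq 0.11
9 [192, -49, 88] [-20.6, -20.5, -65.3] [ 0.43 -0.02 -0.99  2.28  0.61  0.62  0.03] 0.0 0.0 dq 0.14
10 [214, -54, 97] [-22.9, -22.7, -72.6] [ 0.37  0.03 -1.02  2.3   0.78  0.6  -0.06] 0.0 0.0 dq 0.17
11 [235, -60, 107] [-25.2, -25.0, -79.9] [ 0.29  0.07 -1.03  2.32  0.96  0.6  -0.16] 0.0 0.0 dq 0.18
12 [257, -65, 117] [-27.5, -27.3, -87.1] [ 0.22  0.13 -1.02  2.34  1.14  0.61 -0.24] 0.0 0.0 dq 0.18
1 [257, -51, 132] [-27.5, -27.3, -87.1] [ 0.18  0.2  -0.98  2.33  1.26  0.63 -0.33] 0.0 0.0 dq 0.12
2 [257, -38, 148] [-27.5, -27.3, -87.1] [ 0.15  0.27 -0.94  2.33  1.37  0.65 -0.4 ] 0.0 0.0 dq 0.1
3 [257, -24, 164] [-27.5, -27.3, -87.1] [ 0.13  0.34 -0.9   2.31  1.46  0.66 -0.46] 0.0 0.0 dq 0.09
4 [257, -11, 180] [-27.5, -27.3, -87.1] [ 0.11  0.4  -0.87  2.3   1.54  0.68 -0.51] 0.0 0.0 dq 0.08
5 [257, 3, 195] [-27.5, -27.3, -87.1] [ 0.1   0.45 -0.84  2.29  1.61  0.69 -0.55] 0.0 0.0 dq 0.07
6 [257, 17, 211] [-27.5, -27.3, -87.1] [ 0.09  0.51 -0.81  2.27  1.68  0.7  -0.59] 0.0 0.0 dq 0.07
```

Emit:
{"name": "send_rows", "arguments": {
  "series": [
    [[21, -5, 10], [-2.3, -2.3, -7.3]],
    [[43, -11, 19], [-4.6, -4.5, -14.5]],
    [[64, -16, 29], [-6.9, -6.8, -21.8]],
    [[86, -22, 39], [-9.2, -9.1, -29]],
    [[107, -27, 49], [-11.4, -11.4, -36.3]],
    [[128, -33, 58], [-13.7, -13.6, -43.6]],
    [[150, -38, 68], [-16, -15.9, -50.8]],
    [[171, -43, 78], [-18.3, -18.2, -58.1]],
    [[192, -49, 88], [-20.6, -20.5, -65.3]],
    [[214, -54, 97], [-22.9, -22.7, -72.6]],
    [[235, -60, 107], [-25.2, -25, -79.9]],
    [[257, -65, 117], [-27.5, -27.3, -87.1]]
  ],
  "grip": 40
}}

```text
time_s: 14.8
tcp_pos: [0.3885, 0.205, 0.3416]
eef_rot: [0.123, 2.527, -0.037]
force: [0.8, -0.4, 0.5]
grip_width: 0.0396
```

```bash
python3 hd.py; python3 kin.py|head -1; python3 - <<'E'
from path import *
S=robot.camera("side");T=robot.camera("top")
cv2.imwrite("pics/s6.png",np.hstack([cv2.resize(S["color"][100:320,150:370],None,fx=1.8,fy=1.8),cv2.resize(T["color"][100:320,150:370],None,fx=1.8,fy=1.8)]))
az=np.degrees(p[2])
O=orient(az+90,35,az);show(goal(dry2w(-120,57,195),O),O)
chain([(goal(dry2w(-38,57,101),O),O)],[8])
E
```

```text
q [0.2254, 0.1849, -0.9632, 2.2503, 1.1365, 0.6385, -0.1261] vel 1.5
t 14.8 grasp in dryer [-119.6   59.7  194.3] F [ 0.8 -0.4  0.5] grip 0.0396
flap if held ~ 0.345 r 176.3
0.0033368188497191263 (-1, -1, -1, -1) [ 0.2842  0.501   0.4668  0.13   -0.0048  0.003  -0.0413  1.53    0.0095]
t 14.9 TCP [0.3879 0.206  0.3409] grip 0.0402 F [-0.3 -1.2  0.3]
goal [0.388  0.203  0.3424] shift [-1. -3. -1.] turn [ 0.4 -0.1  0.3]
1 [-2, 0, 15] [0.0, -0.0, 0.0] [ 0.2   0.23 -0.94  2.25  1.21  0.62 -0.19] 0.0 0.0 dq 0.08
2 [-4, -1, 31] [0.1, -0.0, 0.1] [ 0.18  0.28 -0.91  2.24  1.28  0.62 -0.23] 0.0 0.0 dq 0.07
3 [-5, -1, 46] [0.1, -0.0, 0.1] [ 0.16  0.32 -0.88  2.23  1.34  0.63 -0.28] 0.0 0.0 dq 0.06
4 [-7, -2, 61] [0.2, -0.0, 0.2] [ 0.15  0.36 -0.85  2.22  1.4   0.63 -0.32] 0.0 0.0 dq 0.06
5 [-9, -2, 77] [0.2, -0.0, 0.2] [ 0.14  0.4  -0.83  2.21  1.46  0.64 -0.35] 0.0 0.0 dq 0.06
6 [-11, -3, 92] [0.3, -0.0, 0.3] [ 0.12  0.44 -0.81  2.2   1.51  0.64 -0.38] 0.0 0.0 dq 0.05
7 [-13, -3, 108] [0.3, -0.1, 0.3] [ 0.12  0.47 -0.79  2.19  1.56  0.65 -0.41] 0.0 0.0 dq 0.05
8 [-15, -4, 123] [0.4, -0.1, 0.3] [ 0.11  0.51 -0.77  2.17  1.6   0.65 -0.43] 0.0 0.0 dq 0.05
```

View pics/s6.png

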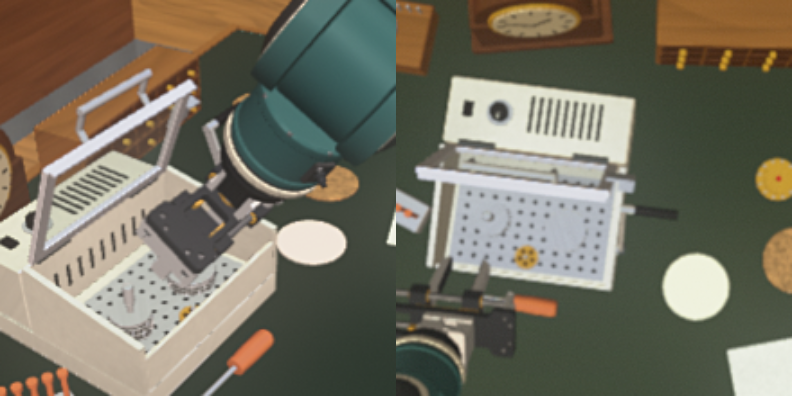

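Emit:
{"name": "send_rows", "arguments": {
  "series": [
    [[-2, 0, 15], [0, 0, 0]],
    [[-4, -1, 31], [0, 0, 0]],
    [[-5, -1, 46], [0.1, 0, 0.1]],
    [[-7, -2, 61], [0.2, 0, 0.2]],
    [[-9, -2, 77], [0.2, 0, 0.2]],
    [[-11, -3, 92], [0.3, 0, 0.3]],
    [[-13, -3, 108], [0.3, 0, 0.3]],
    [[-14, -4, 118], [0.3, 0, 0.3]],
    [[-15, -4, 123], [0.3, 0, 0.3]],
    [[-15, -4, 123], [0.3, 0, 0.3]]
  ]
}}

```text
time_s: 15.9
tcp_pos: [0.4704, 0.1909, 0.2493]
eef_rot: [0.14, 2.529, -0.044]
force: [0.5, -0.8, 0.3]
grip_width: 0.0403
```

```bash
python3 hd.py; python3 - <<'E'
from path import *
S=robot.camera("side");T=robot.camera("top")
cv2.imwrite("pics/s7.png",np.hstack([cv2.resize(S["color"][200:320,170:290],None,fx=3.3,fy=3.3),cv2.resize(T["color"][180:300,150:270],None,fx=3.3,fy=3.3)]))
az=np.degrees(p[2])
O=orient(az+90,35,az);show(goal(dry2w(-38,57,101),O),O)
E
```

```text
q [0.1299, 0.5021, -0.7854, 2.1697, 1.5639, 0.6763, -0.3894] vel 0.01
t 15.9 grasp in dryer [-37.   52.6 101.7] F [ 0.5 -0.8  0.3] grip 0.0403
flap if held ~ -0.404 r 97.7
t 16.0 TCP [0.4699 0.1912 0.2498] grip 0.0403 F [-0.6  0.3  0.1]
goal [0.4696 0.1946 0.2484] shift [1. 3. 1.] turn [-0.2 -0.  -0.3]
```

View pics/s7.png

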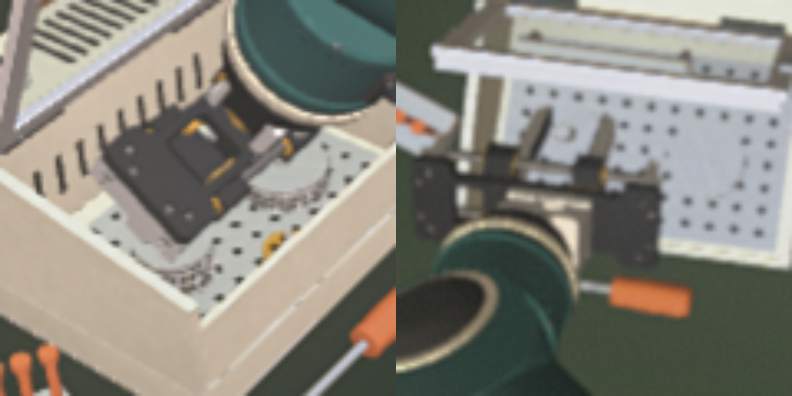

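Emit:
{"name": "send_rows", "arguments": {
  "series": [
    [[0, 2, 0], [0, 0, 0]],
    [[0, 4, 0], [0, 0, 0]],
    [[0, 4, 0], [0, 0, 0]],
    [[0, 4, 0], [0, 0, 0]],
    [[0, 4, 0], [0, 0, 0]],
    [[0, 4, 0], [0, 0, 0]],
    [[0, 4, 0], [0, 0, 0]],
    [[0, 4, 0], [0, 0, 0]]
  ],
  "grip": 0,
  "newtons": 20
}}

```text
time_s: 16.8
tcp_pos: [0.4704, 0.195, 0.2494]
eef_rot: [0.139, 2.528, -0.044]
force: [0.2, -0.4, -1.5]
grip_width: 0.0122
```

```bash
python3 hd.py; python3 - <<'E'
from path import *
s,P,Rm=cur();az=np.degrees(p[2])
O=Rm
d=dry2w(-37,55,100)
chain([(P+dry2w(-40,55,125)-d,O),(P+dry2w(-70,55,165)-d,O),(P+dry2w(-130,45,215)-d,O)],[3,4,5])
E
```

```text
q [0.1223, 0.5053, -0.787, 2.1655, 1.561, 0.6829, -0.3901] vel 0.0
t 16.8 grasp in dryer [-37.3  56.7 101.9] F [ 0.2 -0.4 -1.5] grip 0.0122
flap if held ~ -0.401 r 97.8
1 [-4, 0, -7] [0.0, 0.0, 0.0] [ 0.13  0.5  -0.8   2.17  1.57  0.66 -0.4 ] 0.0 0.0 dq 0.02
2 [-8, 0, -15] [0.0, 0.0, 0.0] [ 0.14  0.48 -0.81  2.17  1.53  0.66 -0.37] 0.0 0.0 dq 0.03
3 [-12, 0, -22] [0.0, 0.0, 0.0] [ 0.15  0.46 -0.82  2.16  1.5   0.66 -0.34] 0.0 0.0 dq 0.03
1 [-11, 0, -35] [0.0, 0.0, 0.0] [ 0.16  0.43 -0.84  2.17  1.46  0.65 -0.31] 0.0 0.0 dq 0.04
2 [-11, 0, -47] [0.0, 0.0, 0.0] [ 0.17  0.4  -0.86  2.18  1.41  0.65 -0.29] 0.0 0.0 dq 0.04
3 [-11, 0, -60] [0.0, 0.0, 0.0] [ 0.19  0.37 -0.88  2.19  1.37  0.65 -0.26] 0.0 0.0 dq 0.05
4 [-10, 0, -72] [0.0, 0.0, 0.0] [ 0.2   0.34 -0.9   2.19  1.32  0.65 -0.22] 0.0 0.0 dq 0.05
1 [-6, -2, -87] [0.0, 0.0, 0.0] [ 0.23  0.29 -0.93  2.21  1.27  0.64 -0.19] 0.0 0.0 dq 0.05
2 [-2, -4, -102] [0.0, 0.0, 0.0] [ 0.25  0.25 -0.96  2.22  1.21  0.63 -0.15] 0.0 0.0 dq 0.06
3 [2, -6, -117] [0.0, 0.0, 0.0] [ 0.28  0.2  -0.98  2.23  1.14  0.62 -0.1 ] 0.0 0.0 dq 0.07
4 [6, -9, -132] [0.0, 0.0, 0.0] [ 0.31  0.14 -1.01  2.25  1.06  0.6  -0.05] 0.0 0.0 dq 0.08
5 [10, -11, -147] [0.0, 0.0, 0.0] [ 0.34  0.08 -1.03  2.26  0.96  0.58  0.03] 0.0 0.0 dq 0.1
```

Gripped (12.2 mm). Lift and draw out.

Emit:
{"name": "send_rows", "arguments": {
  "series": [
    [[-4, 0, -7], [0, 0, 0]],
    [[-8, 0, -15], [0, 0, 0]],
    [[-12, 0, -22], [0, 0, 0]],
    [[-11, 0, -35], [0, 0, 0]],
    [[-11, 0, -47], [0, 0, 0]],
    [[-11, 0, -60], [0, 0, 0]],
    [[-10, 0, -72], [0, 0, 0]],
    [[-10, 0, -72], [0, 0, 0]]
  ]
}}

```text
time_s: 17.6
tcp_pos: [0.4371, 0.1989, 0.3151]
eef_rot: [0.138, 2.526, -0.043]
force: [0.5, -1.1, -2.2]
grip_width: 0.0124
```

```bash
python3 hd.py; python3 - <<'E'
from path import *
S=robot.camera("side");T=robot.camera("top")
cv2.imwrite("pics/s8.png",np.hstack([cv2.resize(S["color"][130:320,170:360],None,fx=2.1,fy=2.1),cv2.resize(T["color"][130:320,130:320],None,fx=2.1,fy=2.1)]))
E
```

```text
q [0.19, 0.3251, -0.8852, 2.1899, 1.2972, 0.6634, -0.1985] vel 0.05
t 17.6 grasp in dryer [-70.5  57.3 167.7] F [ 0.5 -1.1 -2.2] grip 0.0124
flap if held ~ 0.246 r 122.5
```

View pics/s8.png

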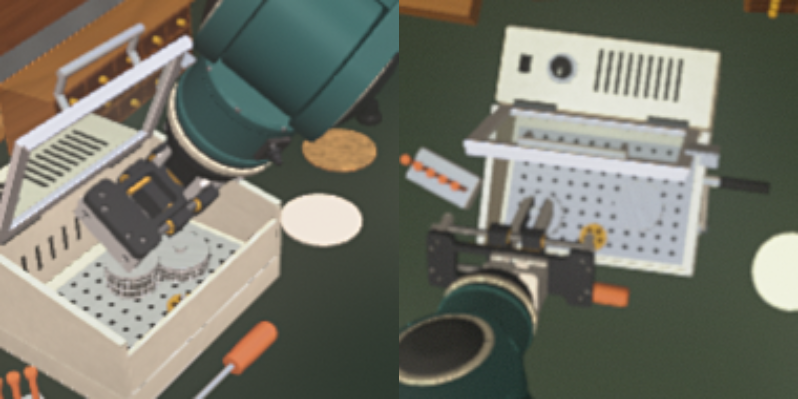

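```bash
python3 - <<'E'
from path import *
s,P,Rm=cur();az=np.degrees(p[2]);q=np.array(s["q"])
d=P
O1=orient(az+90,35,az)
P1=goal(dry2w(-150,45,225),O1)
print("1");chain([(P1,O1)],[6])
yaw=-30
O2=orient(yaw+90,35,yaw);g=np.array([.5225,-.270,.16]);P2=goal(g,O2)
print("2");chain([(P1,O1),(P2,O2),(goal(g-[0,0,.1],O2),O2)],[4,12,5])
E
```

```text
1
1 [5, -2, -16] [-0.0, -0.0, -0.1] [ 0.21  0.29 -0.91  2.21  1.26  0.63 -0.19] 0.0 0.0 dq 0.04
2 [11, -4, -31] [-0.1, -0.0, -0.1] [ 0.23  0.24 -0.94  2.23  1.2   0.62 -0.15] 0.0 0.0 dq 0.06
3 [16, -7, -47] [-0.1, -0.0, -0.2] [ 0.26  0.19 -0.96  2.24  1.13  0.61 -0.11] 0.0 0.0 dq 0.07
4 [21, -9, -62] [-0.2, -0.0, -0.2] [ 0.29  0.13 -0.99  2.26  1.05  0.59 -0.05] 0.0 0.0 dq 0.08
5 [27, -11, -78] [-0.2, -0.0, -0.3] [ 0.31  0.06 -1.01  2.27  0.95  0.57  0.03] 0.0 0.0 dq 0.1
6 [32, -13, -94] [-0.2, -0.0, -0.3] [ 0.32 -0.01 -1.01  2.28  0.82  0.55  0.13] 0.0 0.0 dq 0.12
2
1 [8, -3, -23] [-0.1, -0.0, -0.1] [ 0.22  0.26 -0.92  2.22  1.23  0.63 -0.17] 0.0 0.0 dq 0.07
2 [16, -7, -47] [-0.1, -0.0, -0.2] [ 0.26  0.18 -0.96  2.24  1.13  0.61 -0.1 ] 0.0 0.0 dq 0.1
3 [24, -10, -70] [-0.2, -0.0, -0.3] [ 0.3   0.09 -1.    2.26  1.    0.58 -0.01] 0.0 0.0 dq 0.13
4 [32, -13, -94] [-0.2, -0.0, -0.3] [ 0.31 -0.01 -0.99  2.28  0.82  0.55  0.13] 0.0 0.0 dq 0.18
1 [27, -47, -83] [0.9, -0.0, 1.3] [ 0.35 -0.04 -0.94  2.31  0.79  0.49  0.2 ] 0.0 0.0 dq 0.06
2 [22, -80, -73] [2.1, -0.0, 3.0] [ 0.4  -0.05 -0.88
[... 780 characters left out ...]
21  0.39] 0.0 0.0 dq 0.1
11 [-25, -381, 19] [12.4, -0.0, 17.8] [ 0.88  0.21 -0.6   2.26  1.11  0.21  0.37] 0.0 0.0 dq 0.07
12 [-30, -415, 29] [13.6, -0.0, 19.4] [ 0.92  0.26 -0.58  2.22  1.14  0.21  0.37] 0.0 0.0 dq 0.05
1 [-18, -415, 45] [13.6, -0.0, 19.4] [ 0.9   0.3  -0.57  2.23  1.42  0.21  0.1 ] 0.0 0.0 dq 0.28
2 [-7, -415, 62] [13.6, -0.0, 19.4] [ 0.92  0.36 -0.6   2.24  1.68  0.24 -0.15] 0.0 0.0 dq 0.26
3 [5, -415, 78] [13.6, -0.0, 19.4] [ 0.96  0.42 -0.65  2.25  1.87  0.29 -0.31] 0.0 0.0 dq 0.19
4 [16, -415, 95] [13.6, -0.0, 19.4] [ 0.99  0.49 -0.7   2.26  2.    0.36 -0.41] 0.0 0.0 dq 0.13
5 [28, -415, 111] [13.6, -0.0, 19.4] [ 1.01  0.56 -0.72  2.27  2.09  0.41 -0.48] 0.0 0.0 dq 0.1
```

```bash
python3 - <<'E'
from path import *
s,P,Rm=cur();az=np.degrees(p[2]);q00=np.array(s["q"])
O1=orient(az+90,35,az)
def run(yaw,tilt,wp1,verbose=0):
    P1=goal(wp1,O1);O2=orient(yaw+90,tilt,yaw);g=np.array([.5225,-.270,.16]);P2=goal(g,O2)
    q=q00;Pc,Rc=P,Rm;mn=9;mx=0;em=0;md=0
    for (Pt,O),m in zip([(P1,O1),(P2,O2),(goal(g-[0,0,.1],O2),O2)],[5,16,5]):
        rv=(Rc.inv()*O).as_rotvec()
        for k in range(1,m+1):
            # interpolate grasp point
            rr=Rc*R.from_rotvec(rv*k/m);ga=Pc+.18*Rc.apply([0,0,1]);gb=Pt+.18*O.apply([0,0,1])
            pp=goal(ga+k/m*(gb-ga),rr)
            q1,e,r=solve(q,pp,rr,.05);em=max(em,e,r);md=max(md,np.abs(q1-q).max());q=q1;mn=min(mn,q[5]);
            mg=np.minimum(q-lo,hi-q);mx=min(mg) if mx==0 else min(mx,min(mg))
        Pc,Rc=Pt,O
    print(yaw,tilt,"q6min",round(mn,2),"margin",round(mx,2),"err",round(em,1),"dq",round(md,2),q.round(2))
for wp in (dry2w(-150,45,225),dry2w(-110,40,225)):
  for yaw in(-90,-75,-60,-45,-6,15,30):run(yaw,35,wp)
E
```

```text
-90 35 q6min 0.55 margin 0.27 err 0.1 dq 0.14 [ 0.47  0.63 -0.44  1.98  1.21  0.94 -0.82]
-75 35 q6min 0.55 margin 0.26 err 0.1 dq 0.14 [ 0.51  0.57 -0.44  2.09  1.38  0.78 -0.74]
-60 35 q6min 0.53 margin 0.24 err 0.1 dq 0.14 [ 0.57  0.53 -0.43  2.18  1.6   0.62 -0.68]
-45 35 q6min 0.39 margin 0.2 err 0.1 dq 0.14 [ 0.68  0.5  -0.45  2.24  1.89  0.46 -0.66]
-6 35 q6min 0.21 margin 0.02 err 12.7 dq 0.44 [ 0.89  0.47 -0.35  2.17 -0.76  0.21  2.8 ]
15 35 q6min 0.21 margin 0.02 err 1.2 dq 0.43 [ 1.33  0.67 -0.8   2.11 -0.25  0.21  2.8 ]
30 35 q6min 0.21 margin 0.02 err 0.8 dq 0.81 [ 1.42  0.79 -0.92  2.01  0.03  0.4   2.8 ]
-90 35 q6min 0.57 margin 0.26 err 0.0 dq 0.1 [ 0.48  0.63 -0.44  1.98  1.21  0.94 -0.82]
-75 35 q6min 0.57 margin 0.26 err 0.0 dq 0.1 [ 0.52  0.57 -0.45  2.09  1.39  0.79 -0.74]
-60 35 q6min 0.55 margin 0.26 err 0.0 dq 0.1 [ 0.59  0.53 -0.45  2.18  1.61  0.63 -0.68]
-45 35 q6min 0.41 margin 0.22 err 0.0 dq 0.13 [ 0.71  0.51 -0.49  2.24  1.88  0.48 -0.65]
-6 35 q6min 0.21 margin 0.02 err 0.9 dq 0.31 [ 1.42  0.78 -1.07  2.22  1.86  0.33  0.38]
15 35 q6min 0.21 margin 0.02 err 1.4 dq 0.41 [ 1.33  0.67 -0.8   2.11 -0.25  0.21  2.8 ]
30 35 q6min 0.21 margin 0.02 err 0.5 dq 0.48 [ 1.42  0.79 -0.92  2.01  0.03  0.4   2.8 ]
```

```bash
cat > tr.py <<'E'
from path import *
def run(segs,q=None):
    s,P,Rm=cur();q=np.array(s["q"]);P0,R0=P,Rm;g=P+.18*Rm.apply([0,0,1]);mn=9
    for gt,O,m in segs:
        rv=(Rm.inv()*O).as_rotvec()
        for k in range(1,m+1):
            rr=Rm*R.from_rotvec(rv*k/m);pp=goal(g+k/m*(gt-g),rr)
            q1,e,r=solve(q,pp,rr,.05);a,b=rel(pp,rr,P0,R0)
            print(k,[a.round(0).astype(int).tolist(),b.round(1).tolist()],q1.round(2),round(max(e,r),1),"dq",np.abs(q1-q).max().round(2),"mg",round(min(np.minimum(q1-lo,hi-q1)),2));q=q1
        g,Rm=gt,O
E
python3 - <<'E'
from tr import *
az=np.degrees(p[2]);O=lambda y:orient(y+90,35,y)
run([(dry2w(-112,50,205),O(az),4),(dry2w(-150,35,225),O(az-6),3),(dry2w(-135,-190,200),O(-38),11),(np.array([.5225,-.27,.13]),O(-60),10),(np.array([.5225,-.27,.065]),O(-60),6)])
E
```

```text
1 [[3, -2, -14], [-0.1, -0.0, -0.1]] [ 0.21  0.29 -0.91  2.21  1.27  0.63 -0.19] 0.0 dq 0.04 mg 0.36
2 [[6, -4, -28], [-0.1, -0.0, -0.2]] [ 0.23  0.25 -0.93  2.22  1.21  0.62 -0.15] 0.0 dq 0.06 mg 0.34
3 [[9, -6, -42], [-0.2, -0.0, -0.3]] [ 0.26  0.2  -0.96  2.23  1.15  0.61 -0.1 ] 0.0 dq 0.06 mg 0.31
4 [[12, -8, -55], [-0.2, -0.0, -0.3]] [ 0.29  0.16 -0.98  2.24  1.07  0.6  -0.05] 0.0 dq 0.07 mg 0.29
1 [[19, -9, -68], [0.9, -0.0, 1.3]] [ 0.3   0.11 -1.    2.25  1.01  0.61 -0.04] 0.0 dq 0.06 mg 0.27
2 [[25, -11, -81], [2.0, -0.0, 2.9]] [ 0.3   0.06 -1.01  2.26  0.94  0.62 -0.02] 0.0 dq 0.07 mg 0.26
3 [[32, -12, -93], [3.2, -0.0, 4.6]] [ 0.31  0.01 -1.02  2.27  0.87  0.63 -0.  ] 0.0 dq 0.07 mg 0.25
1 [[31, -29, -90], [4.6, -0.0, 6.5]] [ 0.33 -0.01 -1.    2.29  0.85  0.62 -0.  ] 0.0 dq 0.02 mg 0.27
2 [[31, -45, -87], [5.9, -0.0, 8.5]] [ 0.35 -0.02 -0.98  2.3   0.84  0.61  0.  ] 0.0 dq 0.02 mg 0.27
3 [[30, -61, -84], [7.3, -0.0, 10.4]] [ 0.37 -0.03 -0.96  2.31  0.83  0.6   0.  ] 0.0 dq 0.02 mg 0.26
4 [[29, -77, -81], [8.6, -0.0, 12.4]] [ 0.39 -0.05 -0.93  2.33  0.83  0.59  0.  ] 0.0 dq 
[... 1678 characters left out ...]
, [30.8, 0.0, 44.0]] [ 0.65  0.38 -0.51  2.15  1.33  0.63 -0.4 ] 0.0 dq 0.04 mg 0.42
1 [[-34, -373, 82], [30.8, 0.0, 44.0]] [ 0.63  0.4  -0.5   2.16  1.37  0.62 -0.44] 0.0 dq 0.04 mg 0.41
2 [[-28, -373, 91], [30.8, 0.0, 44.0]] [ 0.62  0.43 -0.49  2.16  1.42  0.62 -0.49] 0.0 dq 0.04 mg 0.41
3 [[-21, -373, 99], [30.8, 0.0, 44.0]] [ 0.61  0.45 -0.48  2.17  1.46  0.62 -0.53] 0.0 dq 0.04 mg 0.4
4 [[-15, -373, 108], [30.8, 0.0, 44.0]] [ 0.6   0.47 -0.47  2.17  1.5   0.62 -0.58] 0.0 dq 0.04 mg 0.4
5 [[-9, -373, 117], [30.8, 0.0, 44.0]] [ 0.6   0.49 -0.46  2.17  1.55  0.62 -0.62] 0.0 dq 0.04 mg 0.4
6 [[-3, -373, 126], [30.8, 0.0, 44.0]] [ 0.59  0.52 -0.45  2.18  1.59  0.63 -0.66] 0.0 dq 0.04 mg 0.39
```

Emit:
{"name": "send_rows", "arguments": {
  "series": [
    [[3, -2, -14], [-0.1, 0, -0.1]],
    [[6, -4, -28], [-0.1, 0, -0.2]],
    [[9, -6, -42], [-0.2, 0, -0.3]],
    [[12, -8, -55], [-0.2, 0, -0.3]],
    [[19, -9, -68], [0.9, 0, 1.3]],
    [[25, -11, -81], [2, 0, 2.9]],
    [[32, -12, -93], [3.2, 0, 4.6]],
    [[31, -29, -90], [4.6, 0, 6.5]],
    [[31, -45, -87], [5.9, 0, 8.5]],
    [[30, -61, -84], [7.3, 0, 10.4]],
    [[29, -77, -81], [8.6, 0, 12.4]],
    [[28, -94, -77], [10, 0, 14.3]]
  ]
}}

```text
time_s: 18.9
tcp_pos: [0.3608, 0.111, 0.3609]
eef_rot: [0.527, 2.485, -0.166]
force: [-0.6, 0.5, -1.2]
grip_width: 0.0124
```

```bash
python3 hd.py; python3 - <<'E'
from tr import *
S=robot.camera("side");T=robot.camera("top")
cv2.imwrite("pics/s9.png",np.hstack([cv2.resize(S["color"][100:320,150:370],None,fx=1.8,fy=1.8),cv2.resize(T["color"][100:320,150:370],None,fx=1.8,fy=1.8)]))
az=np.degrees(p[2]);O=lambda y:orient(y+90,35,y)
run([(dry2w(-135,-190,200),O(-38),6),(np.array([.5225,-.27,.13]),O(-60),10),(np.array([.5225,-.27,.065]),O(-60),6)])
E
```

```text
q [0.3913, -0.0318, -0.9104, 2.3402, 0.8634, 0.6186, -0.041] vel 0.22
t 18.9 grasp in dryer [-142.8  -69.4  213.4] F [-0.6  0.5 -1.2] grip 0.0124
flap if held ~ 0.404 r 204.3
1 [[-5, -14, 6], [1.3, -0.0, 1.9]] [ 0.42 -0.06 -0.87  2.35  0.83  0.58 -0.01] 0.0 dq 0.04 mg 0.22
2 [[-10, -29, 12], [2.6, -0.0, 3.8]] [ 0.44 -0.06 -0.85  2.36  0.84  0.57 -0.01] 0.0 dq 0.02 mg 0.21
3 [[-15, -43, 19], [4.0, -0.0, 5.7]] [ 0.46 -0.06 -0.83  2.36  0.85  0.57 -0.02] 0.0 dq 0.02 mg 0.21
4 [[-20, -57, 25], [5.3, -0.0, 7.6]] [ 0.49 -0.05 -0.81  2.37  0.86  0.56 -0.03] 0.0 dq 0.02 mg 0.2
5 [[-26, -72, 32], [6.6, -0.1, 9.6]] [ 0.51 -0.05 -0.79  2.37  0.88  0.56 -0.05] 0.0 dq 0.02 mg 0.2
6 [[-32, -86, 38], [7.9, -0.1, 11.5]] [ 0.53 -0.04 -0.77  2.37  0.9   0.56 -0.06] 0.0 dq 0.02 mg 0.2
1 [[-41, -99, 53], [9.2, -0.1, 13.3]] [ 0.55  0.01 -0.75  2.37  0.97  0.56 -0.12] 0.0 dq 0.07 mg 0.2
2 [[-51, -113, 69], [10.5, -0.1, 15.1]] [ 0.56  0.05 -0.72  2.35  1.04  0.56 -0.17] 0.0 dq 0.07 mg 0.22
3 [[-60, -126, 84], [11.7, -0.1, 16.9]] [ 0.57  0.1  -0.69  2.34  1.1   0.57 -0.22] 0.0 dq 0.06 mg 0.23
4 [[-70, -139,
[... 656 characters left out ...]
.5]] [ 0.63  0.38 -0.5   2.15  1.33  0.62 -0.4 ] 0.0 dq 0.04 mg 0.42
1 [[-126, -220, 203], [20.6, -0.0, 29.5]] [ 0.62  0.4  -0.49  2.16  1.37  0.62 -0.44] 0.0 dq 0.04 mg 0.41
2 [[-119, -220, 212], [20.6, -0.0, 29.5]] [ 0.61  0.42 -0.48  2.16  1.41  0.62 -0.49] 0.0 dq 0.05 mg 0.41
3 [[-113, -220, 220], [20.6, -0.0, 29.5]] [ 0.6   0.45 -0.47  2.17  1.46  0.62 -0.53] 0.0 dq 0.05 mg 0.4
4 [[-107, -220, 229], [20.6, -0.0, 29.5]] [ 0.59  0.47 -0.46  2.17  1.5   0.62 -0.58] 0.0 dq 0.05 mg 0.4
5 [[-101, -220, 238], [20.6, -0.0, 29.5]] [ 0.59  0.49 -0.45  2.17  1.54  0.62 -0.62] 0.0 dq 0.04 mg 0.4
6 [[-95, -220, 247], [20.6, -0.0, 29.5]] [ 0.58  0.52 -0.44  2.18  1.59  0.62 -0.66] 0.0 dq 0.04 mg 0.39
```

View pics/s9.png

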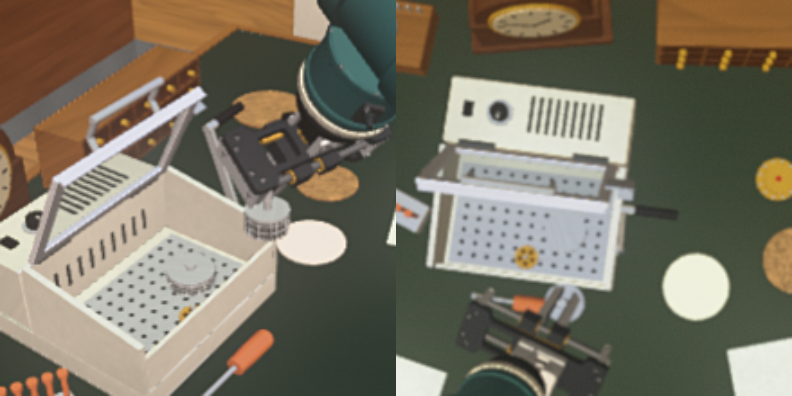

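Basket is held upright, dish and wheel undisturbed, flap sinking towards the stay. Continue to above the mat.

Emit:
{"name": "send_rows", "arguments": {
  "series": [
    [[-5, -14, 6], [1.3, 0, 1.9]],
    [[-10, -29, 12], [2.6, 0, 3.8]],
    [[-15, -43, 19], [4, 0, 5.7]],
    [[-20, -57, 25], [5.3, 0, 7.6]],
    [[-26, -72, 32], [6.6, 0, 9.6]],
    [[-32, -86, 38], [7.9, 0, 11.5]],
    [[-41, -99, 53], [9.2, 0, 13.3]],
    [[-51, -113, 69], [10.5, 0, 15.1]],
    [[-60, -126, 84], [11.7, 0, 16.9]],
    [[-70, -139, 100], [13, 0, 18.7]],
    [[-80, -153, 115], [14.2, 0, 20.5]],
    [[-90, -166, 131], [15.5, 0, 22.3]]
  ]
}}

```text
time_s: 20.2
tcp_pos: [0.4303, -0.1011, 0.3049]
eef_rot: [1.108, 2.318, -0.347]
force: [0.0, -0.5, -1.2]
grip_width: 0.0122
```

```bash
python3 hd.py; python3 - <<'E'
from tr import *
O=lambda y:orient(y+90,35,y)
run([(np.array([.5225,-.27,.13]),O(-60),5)])
E
```

```text
q [0.6059, 0.2281, -0.628, 2.2718, 1.2243, 0.6292, -0.3198] vel 0.42
t 20.2 grasp in dryer [ -77.3 -314.3  157.3] F [ 0.  -0.5 -1.2] grip 0.0122
flap if held ~ 0.156 r 127.8
1 [[-11, -4, 14], [1.0, -0.0, 1.5]] [ 0.62  0.26 -0.6   2.25  1.27  0.6  -0.35] 0.0 dq 0.04 mg 0.32
2 [[-22, -7, 29], [2.1, -0.0, 2.9]] [ 0.63  0.29 -0.58  2.23  1.29  0.61 -0.37] 0.0 dq 0.03 mg 0.34
3 [[-33, -11, 43], [3.1, -0.0, 4.4]] [ 0.64  0.32 -0.56  2.2   1.31  0.62 -0.38] 0.0 dq 0.03 mg 0.37
4 [[-45, -15, 58], [4.1, -0.1, 5.8]] [ 0.64  0.35 -0.54  2.18  1.32  0.62 -0.39] 0.0 dq 0.03 mg 0.39
5 [[-56, -18, 73], [5.2, -0.1, 7.3]] [ 0.65  0.38 -0.52  2.15  1.33  0.63 -0.4 ] 0.0 dq 0.03 mg 0.42
```

Emit:
{"name": "send_rows", "arguments": {
  "series": [
    [[-11, -4, 14], [1, 0, 1.5]],
    [[-22, -7, 29], [2.1, 0, 2.9]],
    [[-33, -11, 43], [3.1, 0, 4.4]],
    [[-45, -15, 58], [4.1, 0, 5.8]],
    [[-52, -17, 68], [4.8, 0, 6.8]],
    [[-56, -18, 73], [5.2, 0, 7.3]],
    [[-56, -18, 73], [5.2, 0, 7.3]]
  ]
}}

```text
time_s: 20.9
tcp_pos: [0.4716, -0.179, 0.2774]
eef_rot: [1.29, 2.239, -0.406]
force: [0.2, 0.7, -1.6]
grip_width: 0.0126
```

```bash
python3 hd.py; python3 - <<'E'
from tr import *
S=robot.camera("side");T=robot.camera("top")
cv2.imwrite("pics/s10.png",np.hstack([cv2.resize(S["color"][100:260,220:380],None,fx=2.4,fy=2.4,interpolation=cv2.INTER_CUBIC),cv2.resize(T["color"][150:310,300:460],None,fx=2.4,fy=2.4,interpolation=cv2.INTER_CUBIC)]))
O=lambda y:orient(y+90,35,y)
s,P,Rm=cur();print(P+.18*Rm.apply([0,0,1]))
run([(np.array([.5225,-.27,.063]),O(-60),7)])
E
```

```text
q [0.6445, 0.3798, -0.5293, 2.1501, 1.3063, 0.6622, -0.3767] vel 0.02
t 20.9 grasp in dryer [ -40.5 -397.8  129.8] F [ 0.2  0.7 -1.6] grip 0.0126
flap if held ~ -0.11 r 91.9
[ 0.52315839 -0.26720885  0.13017889]
1 [[5, 0, 8], [0.0, -0.0, 0.0]] [ 0.64  0.4  -0.51  2.16  1.37  0.63 -0.44] 0.0 dq 0.06 mg 0.41
2 [[11, 0, 16], [0.0, -0.0, 0.0]] [ 0.63  0.42 -0.5   2.16  1.41  0.63 -0.48] 0.0 dq 0.04 mg 0.41
3 [[16, -1, 24], [0.1, -0.0, 0.1]] [ 0.62  0.44 -0.49  2.16  1.45  0.63 -0.52] 0.0 dq 0.04 mg 0.41
4 [[21, -1, 32], [0.1, -0.0, 0.1]] [ 0.62  0.46 -0.48  2.17  1.48  0.63 -0.56] 0.0 dq 0.04 mg 0.4
5 [[26, -1, 40], [0.1, -0.1, 0.1]] [ 0.61  0.48 -0.48  2.17  1.52  0.63 -0.59] 0.0 dq 0.04 mg 0.4
6 [[32, -1, 48], [0.1, -0.1, 0.1]] [ 0.6   0.5  -0.47  2.17  1.56  0.63 -0.63] 0.0 dq 0.04 mg 0.4
7 [[37, -2, 56], [0.1, -0.1, 0.2]] [ 0.6   0.52 -0.46  2.18  1.6   0.63 -0.67] 0.0 dq 0.04 mg 0.39
```

View pics/s10.png

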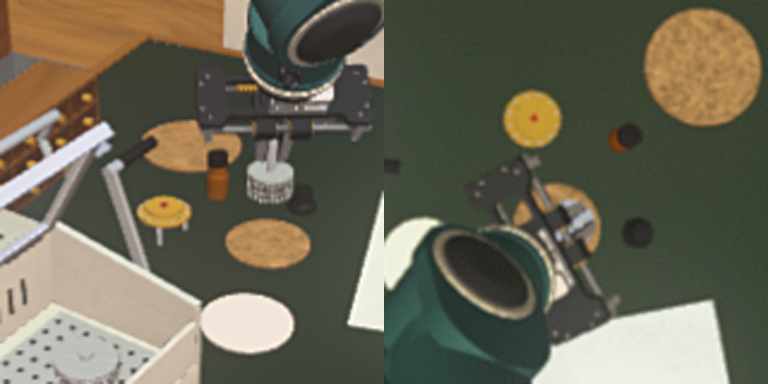

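Emit:
{"name": "send_rows", "arguments": {
  "series": [
    [[5, 0, 8], [0, 0, 0]],
    [[11, 0, 16], [0, 0, 0]],
    [[16, -1, 24], [0, 0, 0]],
    [[21, -1, 32], [0, 0, 0]],
    [[26, -1, 40], [0, 0, 0]],
    [[31, -1, 46], [0, 0, 0]],
    [[34, -2, 51], [0, 0, 0]],
    [[36, -2, 54], [0, 0, 0]],
    [[36, -2, 54], [0, 0, 0]]
  ]
}}

```text
time_s: 21.9
tcp_pos: [0.4703, -0.1808, 0.2127]
eef_rot: [1.289, 2.24, -0.406]
force: [0.4, 0.3, -0.7]
grip_width: 0.0124
```

```bash
python3 - <<'E'
from tr import *
S=robot.camera("side")
cv2.imwrite("pics/s11.png",cv2.resize(S["color"][150:240,280:380],None,fx=6,fy=6,interpolation=cv2.INTER_CUBIC))
s,P,Rm=cur();print(P+.18*Rm.apply([0,0,1]),np.round(s["force"],1))
E
```

```text
[ 0.52218124 -0.26991457  0.06534968] [ 0.3 -0.3 -2.2]
```

View pics/s11.png

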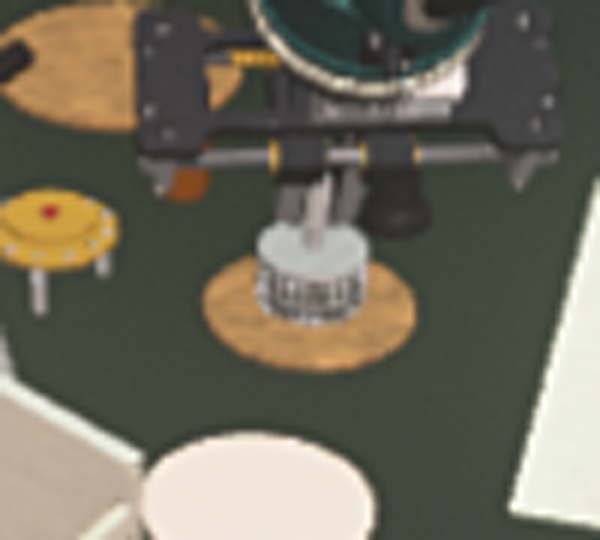

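Emit:
{"name": "send_rows", "arguments": {
  "series": [
    [[0.6, 0, 0.8], [0, 0, 0]],
    [[1.1, 0, 1.6], [0, 0, 0]],
    [[1.7, 0, 2.5], [0, 0, 0]],
    [[2.3, 0, 3.3], [0, 0, 0]],
    [[2.3, 0, 3.3], [0, 0, 0]]
  ]
}}

```text
time_s: 22.45
tcp_pos: [0.4704, -0.1809, 0.2086]
eef_rot: [1.289, 2.239, -0.406]
force: [0.3, 0.1, -1.4]
grip_width: 0.0128
```

Emit:
{"name": "send_rows", "arguments": {
  "series": [
    [[0.3, 0, 0.4], [0, 0, 0]],
    [[0.6, 0, 0.8], [0, 0, 0]],
    [[0.6, 0, 0.8], [0, 0, 0]]
  ]
}}

```text
time_s: 22.75
tcp_pos: [0.4706, -0.1808, 0.208]
eef_rot: [1.288, 2.239, -0.405]
force: [-0.5, 2.1, 4.2]
grip_width: 0.0122
```

Emit:
{"name": "send_rows", "arguments": {
  "series": [
    [[0, 0, 0], [0, 0, 0]],
    [[0, 0, 0], [0, 0, 0]],
    [[0, 0, 0], [0, 0, 0]],
    [[0, 0, 0], [0, 0, 0]],
    [[0, 0, 0], [0, 0, 0]]
  ],
  "grip": 36
}}

```text
time_s: 23.25
tcp_pos: [0.4704, -0.1809, 0.2077]
eef_rot: [1.289, 2.239, -0.406]
force: [-0.2, 0.4, 0.4]
grip_width: 0.0357
```

Emit:
{"name": "send_rows", "arguments": {
  "series": [
    [[0, 0, -6], [0, 0, 0]],
    [[0, 0, -16], [0, 0, 0]],
    [[0, 0, -30], [0, 0, 0]],
    [[0, 0, -48], [0, 0, 0]],
    [[0, 0, -68], [0, 0, 0]],
    [[0, 0, -85], [0, 0, 0]],
    [[0, 0, -90], [0, 0, 0]],
    [[0, 0, -90], [0, 0, 0]]
  ]
}}

```text
time_s: 24.05
tcp_pos: [0.4445, -0.1361, 0.2823]
eef_rot: [1.288, 2.238, -0.405]
force: [-0.2, -0.3, -0.3]
grip_width: 0.0358
```

```bash
python3 - <<'E'
from tr import *
S=robot.camera("side");T=robot.camera("top")
cv2.imwrite("pics/s12.png",np.hstack([cv2.resize(S["color"][90:290,160:360],None,fx=2,fy=2,interpolation=cv2.INTER_CUBIC),cv2.resize(T["color"][110:310,230:430],None,fx=2,fy=2,interpolation=cv2.INTER_CUBIC)]))
s,P,Rm=cur();print(s["time_s"],P,s["grip_width"],np.round(s["force"],1))
E
```

```text
24.15 [ 0.44448648 -0.13655149  0.28130982] 0.035963823590839425 [-0.6 -0.2  0. ]
```

View pics/s12.png

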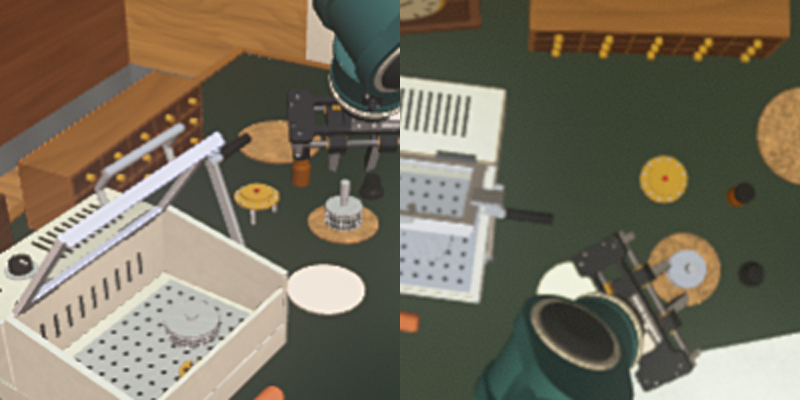

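Emit:
{"name": "send_rows", "arguments": {
  "series": [
    [[0, 0, -10], [0, 0, 0]],
    [[0, 0, -20], [0, 0, 0]],
    [[0, 0, -30], [0, 0, 0]],
    [[0, 0, -40], [0, 0, 0]],
    [[0, 0, -40], [0, 0, 0]],
    [[0, 0, -40], [0, 0, 0]],
    [[0, 0, -40], [0, 0, 0]],
    [[0, 0, -40], [0, 0, 0]],
    [[0, 0, -40], [0, 0, 0]],
    [[0, 0, -40], [0, 0, 0]],
    [[0, 0, -40], [0, 0, 0]],
    [[0, 0, -40], [0, 0, 0]]
  ]
}}

```text
time_s: 25.35
tcp_pos: [0.433, -0.1165, 0.3143]
eef_rot: [1.289, 2.239, -0.406]
force: [-0.7, 0.5, -0.1]
grip_width: 0.036
```

Emit:
{"name": "send_rows", "arguments": {
  "series": [
    [[0, 0, 0], [0, 0, 0]],
    [[0, 0, 0], [0, 0, 0]],
    [[0, 0, 0], [0, 0, 0]],
    [[0, 0, 0], [0, 0, 0]],
    [[0, 0, 0], [0, 0, 0]],
    [[0, 0, 0], [0, 0, 0]],
    [[0, 0, 0], [0, 0, 0]],
    [[0, 0, 0], [0, 0, 0]],
    [[0, 0, 0], [0, 0, 0]],
    [[0, 0, 0], [0, 0, 0]],
    [[0, 0, 0], [0, 0, 0]],
    [[0, 0, 0], [0, 0, 0]]
  ]
}}

```text
time_s: 26.55
tcp_pos: [0.433, -0.1165, 0.3143]
eef_rot: [1.289, 2.239, -0.406]
force: [0.7, -0.4, -0.5]
grip_width: 0.0362
```

Emit:
{"name": "send_rows", "arguments": {
  "series": [
    [[0, 0, 0], [0, 0, 0]],
    [[0, 0, 0], [0, 0, 0]],
    [[0, 0, 0], [0, 0, 0]],
    [[0, 0, 0], [0, 0, 0]],
    [[0, 0, 0], [0, 0, 0]],
    [[0, 0, 0], [0, 0, 0]],
    [[0, 0, 0], [0, 0, 0]],
    [[0, 0, 0], [0, 0, 0]],
    [[0, 0, 0], [0, 0, 0]],
    [[0, 0, 0], [0, 0, 0]],
    [[0, 0, 0], [0, 0, 0]],
    [[0, 0, 0], [0, 0, 0]]
  ]
}}

```text
time_s: 27.75
tcp_pos: [0.433, -0.1165, 0.3143]
eef_rot: [1.289, 2.239, -0.406]
force: [-0.7, -0.1, -0.2]
grip_width: 0.0363
```

Emit:
{"name": "send_rows", "arguments": {
  "series": [
    [[0, 0, 0], [0, 0, 0]],
    [[0, 0, 0], [0, 0, 0]],
    [[0, 0, 0], [0, 0, 0]],
    [[0, 0, 0], [0, 0, 0]],
    [[0, 0, 0], [0, 0, 0]],
    [[0, 0, 0], [0, 0, 0]],
    [[0, 0, 0], [0, 0, 0]],
    [[0, 0, 0], [0, 0, 0]],
    [[0, 0, 0], [0, 0, 0]],
    [[0, 0, 0], [0, 0, 0]],
    [[0, 0, 0], [0, 0, 0]],
    [[0, 0, 0], [0, 0, 0]]
  ]
}}

```text
time_s: 28.95
tcp_pos: [0.433, -0.1165, 0.3144]
eef_rot: [1.289, 2.239, -0.406]
force: [-0.2, -0.1, -0.3]
grip_width: 0.036
```

Emit:
{"name": "send_rows", "arguments": {
  "series": [
    [[0, 0, 0], [0, 0, 0]],
    [[0, 0, 0], [0, 0, 0]],
    [[0, 0, 0], [0, 0, 0]],
    [[0, 0, 0], [0, 0, 0]],
    [[0, 0, 0], [0, 0, 0]],
    [[0, 0, 0], [0, 0, 0]],
    [[0, 0, 0], [0, 0, 0]],
    [[0, 0, 0], [0, 0, 0]],
    [[0, 0, 0], [0, 0, 0]],
    [[0, 0, 0], [0, 0, 0]],
    [[0, 0, 0], [0, 0, 0]],
    [[0, 0, 0], [0, 0, 0]]
  ]
}}

```text
time_s: 30.15
tcp_pos: [0.433, -0.1165, 0.3143]
eef_rot: [1.289, 2.239, -0.406]
force: [-0.1, -0.6, 0.3]
grip_width: 0.0361
```

```bash
python3 - <<'E'
from tr import *
S=robot.camera("side");np.save("f1.npy",S["color"]);print(robot.read_state()["time_s"])
cv2.imwrite("pics/s13.png",cv2.resize(S["color"][90:310,130:390],None,fx=3,fy=2.7,interpolation=cv2.INTER_CUBIC))
for v in(1.05,1.15,1.22):
    a=v-.175;print(v,[proj(S,dry2w(50-185*np.cos(a)+20*np.sin(a),y,140+185*np.sin(a)+20*np.cos(a)))[0].round(1) for y in(50,-50)])
E
```

```text
30.2
1.05 [array([221.1, 181.8]), array([254.8, 159.8])]
1.15 [array([214.1, 174.8]), array([248.1, 153.4])]
1.22 [array([209. , 170.3]), array([243.3, 149.4])]
```

View pics/s13.png

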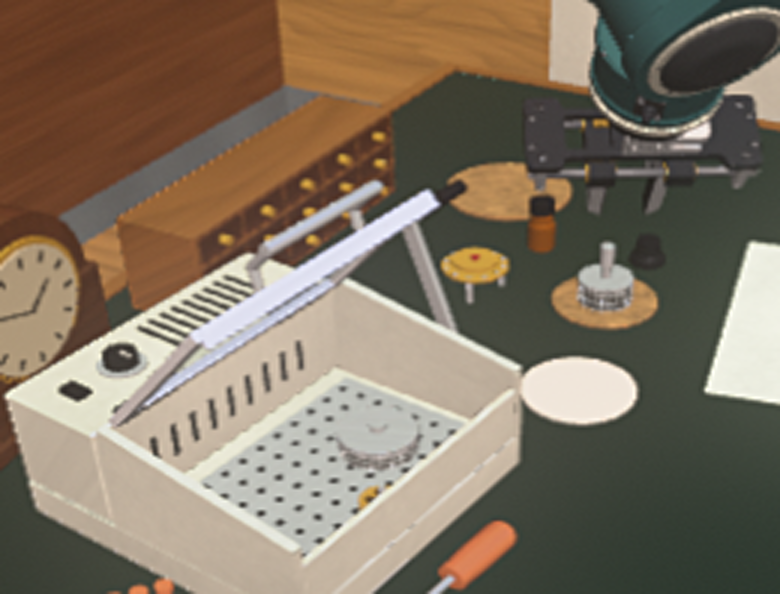

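Emit:
{"name": "send_rows", "arguments": {
  "series": [
    [[0, 0, 0], [0, 0, 0]],
    [[0, 0, 0], [0, 0, 0]],
    [[0, 0, 0], [0, 0, 0]],
    [[0, 0, 0], [0, 0, 0]],
    [[0, 0, 0], [0, 0, 0]],
    [[0, 0, 0], [0, 0, 0]],
    [[0, 0, 0], [0, 0, 0]],
    [[0, 0, 0], [0, 0, 0]],
    [[0, 0, 0], [0, 0, 0]],
    [[0, 0, 0], [0, 0, 0]],
    [[0, 0, 0], [0, 0, 0]],
    [[0, 0, 0], [0, 0, 0]]
  ]
}}

```text
time_s: 31.4
tcp_pos: [0.433, -0.1165, 0.3143]
eef_rot: [1.289, 2.239, -0.406]
force: [0.2, 0.6, -0.2]
grip_width: 0.036
```

Emit:
{"name": "send_rows", "arguments": {
  "series": [
    [[0, 0, 0], [0, 0, 0]],
    [[0, 0, 0], [0, 0, 0]],
    [[0, 0, 0], [0, 0, 0]],
    [[0, 0, 0], [0, 0, 0]],
    [[0, 0, 0], [0, 0, 0]],
    [[0, 0, 0], [0, 0, 0]],
    [[0, 0, 0], [0, 0, 0]],
    [[0, 0, 0], [0, 0, 0]],
    [[0, 0, 0], [0, 0, 0]],
    [[0, 0, 0], [0, 0, 0]],
    [[0, 0, 0], [0, 0, 0]],
    [[0, 0, 0], [0, 0, 0]]
  ]
}}

```text
time_s: 32.6
tcp_pos: [0.433, -0.1165, 0.3143]
eef_rot: [1.289, 2.239, -0.406]
force: [-0.7, 1.2, -0.3]
grip_width: 0.0363
```

Emit:
{"name": "send_rows", "arguments": {
  "series": [
    [[0, 0, 0], [0, 0, 0]],
    [[0, 0, 0], [0, 0, 0]],
    [[0, 0, 0], [0, 0, 0]],
    [[0, 0, 0], [0, 0, 0]],
    [[0, 0, 0], [0, 0, 0]],
    [[0, 0, 0], [0, 0, 0]],
    [[0, 0, 0], [0, 0, 0]],
    [[0, 0, 0], [0, 0, 0]],
    [[0, 0, 0], [0, 0, 0]],
    [[0, 0, 0], [0, 0, 0]],
    [[0, 0, 0], [0, 0, 0]],
    [[0, 0, 0], [0, 0, 0]]
  ]
}}

```text
time_s: 33.8
tcp_pos: [0.433, -0.1165, 0.3143]
eef_rot: [1.289, 2.239, -0.406]
force: [-1.0, -0.1, 0.9]
grip_width: 0.0359
```

```bash
python3 - <<'E'
from tr import *
S=robot.camera("side");T=robot.camera("top");a=np.load("f1.npy").astype(int)
d=np.abs(a-S["color"]).max(2)[130:260,140:300];print(robot.read_state()["time_s"],"maxdiff flap region",d.max(),(d>25).sum())
cv2.imwrite("pics/s14.png",cv2.resize(T["color"][130:290,250:420],None,fx=4.5,fy=3.7,interpolation=cv2.INTER_CUBIC))
# basket post top from both views, expected mat centre
print("mat px",proj(T,[.5225,-.27,.07])[0],proj(S,[.5225,-.27,.07])[0])
E
```

```text
33.9 maxdiff flap region 4 0
mat px [375.89880033 243.53946228] [332.58456868 180.76933879]
```

View pics/s14.png

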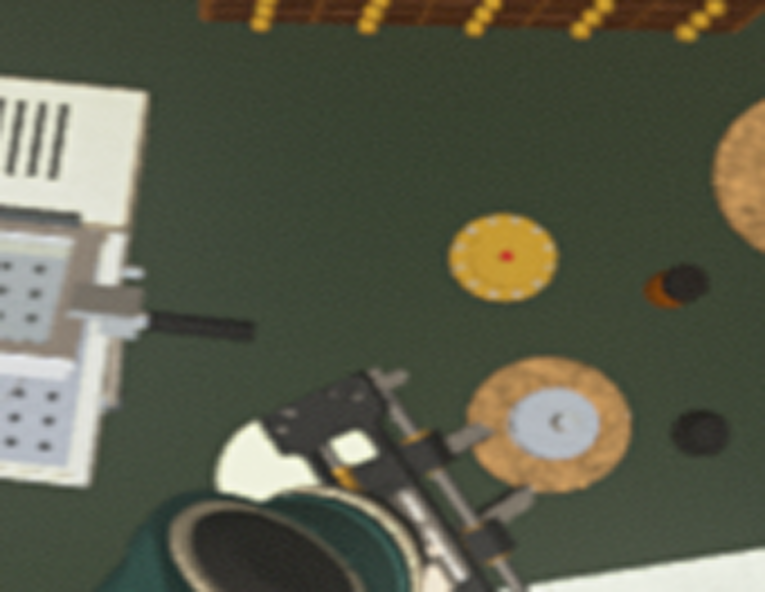

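The basket stands centred on the smaller cork mat. The flap has not moved between the 30.2 s and 33.9 s pictures, and it rests on the stay. Handing in.

```bash
python3 -c "
from rig import robot
print(robot.finish_job())"
```

```text
the job is handed in; nothing more can be done
None
```

I raised the flap to its stop, swung the stay up and lifted the basket out from under the flap. I then set it down on the smaller of the two cork mats and handed the job in at about 34 s. The interface gave no verdict.

**Last checks before handing in:**
- **Basket:** it is upright and let go, and in the pictures it sits within a few mm of the mat's centre.
- **Flap and stay:** the stay is up. The handle's position in the picture puts the flap at about 1.05 rad. Pictures 3.7 s apart showed no change around the flap.
- **Everything else:** the dish, wheel, loupe, oil jar, movement and driver look unmoved. The stand left of the dryer was only partly in my later pictures.
- **Robot:** the arm and gripper were clear, with no contact force.

**Less clean points:**
- **Raising the flap:** the bar slipped several mm along the finger pads. The wrist force rose to about 55 N midway and about 69 N at the stop, below the 120 N limit.
- **Fit to the pictures:** a few corner points in the side view were up to 5 px off my dryer fit. One end of the handle was about 5 px from where 1.05 rad would put it; the other end matched.

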